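# Turn the punch to its mark and hold the stop collar on its flat

### The arm

A 7-joint arm with a two-finger parallel gripper is mounted at the origin on the work surface. World frame = base frame: x ahead of the robot, y to its left, z up, the work surface at z = 0. Lengths are in m, angles in degrees, forces in N, time in s.
With the tool pointing down it reaches from about 0.35 to 0.9 m from the base axis. Payload 19.9 kg.
Tool frame: the origin (TCP) lies at the very end of the fingers, on their centre line; the grasp point (between the pads) lies 19 mm behind it; y points along the fingers, x is the direction in which the jaws open and shut, and the axes are right-handed (so a half turn about y gives the same grasp; the last joint's range is limited). The gripper opens to 94 mm and grips with 3 to 60 N. Pads are 16 mm wide; open, the fingers measure 119 mm over their backs; the gripper's body (75 mm by 177 mm) begins 78 mm behind the grasp point.
Start: joints at [62.71, 23.915, -0.59, 92.452, 0.269, 63.638, -3.037], TCP at [0.263, -0.567, 0.176] pointing down, gripper open.
Joint ranges: [-161.28, 161.28], [-22.2, 115.67], [-73.04, 71.86], [3.21, 147.25], [-68.34, 248.33], [10.77, 114.83], [-161.83, 161.83]. Speed limits (degrees/s): [108.29, 108.29, 136.94, 136.94, 172.46, 172.46, 172.46].

### API

Orientations are given as [roll, pitch, yaw] about the fixed x, y, z axes, in that order (R = Rz(yaw) Ry(pitch) Rx(roll)).
In Python, from station import manip gives the robot as it stands.
- The arm moves only by the tool servo_tool, never from a script. Its argument "series" is a list of rows, each a list of 5 numbers: the opening in per cent of the stroke, from 0 (shut) to 100 (fully open), then the shift along the tool's x, y, z in m, then the turn about the tool's y in rad. In form: [[claw, tx, ty, tz, spin], ...]. A call has exactly 8 rows; each row shifts and turns the commanded pose from where the row before left it, along the tool's axes as they then stand; what a row does not reach is not made up. A row lasts 1/12 s, in which the tool goes at most 41.7 mm and 7.16 degrees, less where a joint would pass 70% of its speed; a pose out of reach is approached as far as the arm can. A call is refused whole if a number of a shift passes 0.0417 or a number of a turn 0.125, either way. A call with a gripper value outside its range is refused whole. The fingers move at their own pace and stop on an object; the grip force is fixed at half the most. Time passes only in rows, so rows that do not move let the fingers close, or fill a call up. It gives the time, the measured TCP pose, the force and the opening at its end, in the units of the state.
- manip.get_obs(): the state, without advancing time (a new reading comes with each control period).
- manip.capture(name): name is "scene" or "side" or "wrist"; returns a dict with "pixels" (480x640x3 uint8, red, green, blue), "range_z" (480x640 float32, m along the optical axis (not along the pixel's ray), 0 where there is no reading), "vfov" (degrees; the focal length in pixels is half the picture's height over the tangent of half this angle, whatever the lens; pixels are square), "cx", "cy" (the principal point, pixels), "k1" (the pictures are not rectified: a ray, as slopes to the right and down, at radius r is drawn at 1 + k1 r^2 times it, then the intrinsics apply), "R" (3x3) and "t" (3): a world point X has camera coordinates R X + t. Camera axes: x right, y down, z forward; pixel columns grow to the right and rows downward; lengths in m; the calibration is good to about 2 mm. A picture is of the moment at which its call begins.
- manip.finish_job(): hands the job in, once; it reports no verdict.
Trained networks look in a picture, given as the dict that the camera call returned (one of the last four; its "shot" number tells which), for a name from the list of things; names that differ only in an ending like _2 or _b are one class to them, and where a whole thing is asked for, a point or a joint stands for the part that bears it (a point fixed in the world has none). Each returns a list of dicts, best first, with "conf" (0 to 1); they miss things now and then, are a little off and sometimes report something else, mostly with a low value. They report only what shows in the picture. A call takes as long as a camera call. They do not tell look-alikes from the thing itself.
- manip.look_for(picture, name): "extent" ([centre column, centre row, width, height] in pixels, round what is visible of it).
The state is a dict: "clock": time; "q": joint angles; "joint_vel": joint speeds; "joint_torque": joint torques, N m; "ee_pos": TCP position; "tcp_rot": TCP orientation; "force": force on the tool from outside, world axes, zero at the start; "wrist_torque": the same for the moment, N m; "gripper_width": finger opening in m.
Only numpy, scipy, OpenCV 4.12 (cv2) and the standard library are available. Lean on these libraries where they do the work, as an engineer would, in place of code of your own. Each camera call takes 0.05 s, during which the arm holds its last target.

### The job

Pinch the steel punch standing in the blue die block, feel for its yellow-painted flat, and turn the punch until that flat faces the yellow mark on the block. Then take the aluminium stop collar with the red thumb screw from the drawer, leaving the other parts where they lie, slide it level over the punch with the screw towards the flat, and stop about half-way down the flat. Finish while still holding the collar there in the gripper, with the screw's tip kept gently pressed squarely against the flat, the flat still facing the mark.

Things in the scene. Friction and masses are not known exactly. Their poses are not given: they have to be found in the camera images.
- die_block: Fixed blue block 110 x 90 x 40 mm; origin at the centre of its underside, z up. The punch stands on the block's vertical axis. A yellow line on its top and side, on the block's -x side, is the mark; that side faces away from the robot within about 25 degrees.
- punch (a joint): Turn of the punch about its vertical axis, rad, counter-clockwise from above positive; 0 when the flat faces the mark (the flat looks along the block's -x). Turns stiffly (about 0.08 N m) and stays where left; stops at +-2.8. It starts 0.5 to 1.4 rad on the positive side.
- punch_flat (a point): On the punch's axis at half the flat's height, 87 mm above the bench; its frame turns with the punch, the flat looks along -x. Vertical steel rod, 20 mm in diameter; its upper 50 mm (62 to 112 mm above the bench) has one yellow flat 5 mm from the axis, so 15 mm across it. Top 3 mm tapered. 32 mm flange from 40 to 46 mm above the bench, a yellow line on it below the flat.
- drawer: Fixed shallow grey steel drawer standing on the bench; origin at the centre of its underside. Outside 258 (x) x 268 (y) x 30 mm, wall and floor 4 mm, front plate on -x 40 mm high. Four loose parts stand in it, one near each corner.
- collar_center (a point): Centre (half-way up, on the bore axis) of the loose aluminium collar, 0.09 to 0.14 kg: ring 40 mm outside, 26 mm bore, 26 mm high, two lugs with parallel gripping faces 42 mm apart on its +y and -y sides, 20 mm long. A thumb screw (red head, 14 mm) reaches out to 34 mm on its -x side. Starts flat in the drawer, bore vertical, screw away from the robot within 45 degrees.
- screw_tip (a point): Inner end of the thumb screw: a 6 mm pin at half the collar's height that reaches into the bore to 7.5 mm from the bore axis, on the collar's -x side. It points along the collar's +x. It passes down the punch only along the flat: with the two axes in line there are 2.5 mm between tip and flat, 3 mm of clearance elsewhere.
- bushing_center (a point): Bystander: brass flanged guide bushing, 44 mm in diameter, 41 mm high; point on its axis 20 mm above its underside.
- pad_center (a point): Bystander: black rubber stripper pad, disc 46 mm in diameter, 18 mm high; its centre.
- spare_punch_center (a point): Bystander: short steel punch standing on its 32 mm head, 20 mm rod, 45 mm high; its centre.
There are look-alikes about, which are no part of the job. What is shaped like the part that bears collar_center but brown or turquoise is not meant.

How it is judged (in metres and radians):
On the way, in this order (a step that is already met when the one before it is completed fails the run):
1. the punch is turned until its flat faces the mark (within 0.15 rad), the collar still in the drawer (value of joint punch between -0.15 and 0.15 rad and height (world z) of collar_center below 0.03 m), for 0.2 s.
2. the collar is lifted clear of the drawer in the fingers (height (world z) of collar_center above 0.06 m and contact force between the fingers and collar above 0.5 N), for 0.1 s.
At the end, for the whole second after the job is handed in: Finishes holding: flat facing the mark within 0.2 rad; collar round the punch, gripped, still, centre within 12 mm of mid-flat height and 7 mm of the axis, upright within 0.15 rad, screw tip within 1.8 mm of the flat, square within 0.22 rad, pressed on it with 0.5 to 30 N (value of joint punch between -0.2 and 0.2 rad and z of collar_center in the frame of punch_flat between -0.012 and 0.012 m and horizontal distance between collar_center and punch_flat below 0.007 m and x of screw_tip in the frame of punch_flat between -0.0068 and -0.003 m and angle between the x axis of collar_center and the x axis of punch_flat, either way round below 0.22 rad and angle between collar_center's own z axis and vertical below 0.15 rad and contact force between collar and die_block between 0.5 and 30 N and contact force between the fingers and collar above 1 N and linear speed of collar below 0.02 m/s); the arm keeps its last pose, push and grip.
It fails at once if the bushing is displaced by more than 30 mm (distance of bushing_center from where it was at the start of the episode above 0.03 m).
It fails at once if the pad is displaced by more than 30 mm (distance of pad_center from where it was at the start of the episode above 0.03 m).
It fails at once if the spare punch is displaced by more than 30 mm (distance of spare_punch_center from where it was at the start of the episode above 0.03 m).
It also fails if it takes over 72 s, if anything falls off the work surface, if the arm or the gripper's body presses on something with over 40 N, if the wrist force passes 120 N, or if a joint passes its speed limit or range.

## Working session

There is one attempt and no reset: what is moved stays moved. The work goes in short steps, Python scripts to look and compute and a tool call to move; the robot and the scene stay as the last step left them, time stands still between calls to the robot, and variables do not carry over. Pictures are saved under pics/ and viewed, and the job is handed in when it is done.

Besides the shell and the picture viewer there is one more tool, called after ">>>" in YAML: its name, and indented under it one key for each argument. servo_tool: Moves the arm, as the interface text tells. Its arguments: {"type":"object","properties":{"series":{"type":"array","items":{"type":"array","items":{"type":"number"}}}},"required":["series"]}

```bash
ls; mkdir -p pics; cat > h.py <<'E'
import numpy as np, cv2
from station import manip
def K(p):
    f=240/np.tan(np.radians(p["vfov"])/2); return f
def rays(p,uv):
    f=K(p); uv=np.asarray(uv,float).reshape(-1,2)
    d=(uv-[p["cx"],p["cy"]])/f; s=d.copy()
    for _ in range(20):
        r2=(s**2).sum(1,keepdims=True); s=d/(1+p["k1"]*r2)
    return s
def unproj(p,uv,z):
    s=rays(p,uv); z=np.asarray(z,float).reshape(-1,1)
    c=np.hstack([s*z,z]); return (c-np.asarray(p["t"]))@np.asarray(p["R"])
def plane(p,uv,h):
    s=rays(p,uv); R=np.asarray(p["R"]);t=np.asarray(p["t"])
    d=np.hstack([s,np.ones((len(s),1))])@R; o=-R.T@t
    k=(h-o[2])/d[:,2:3]; return o+k*d
def proj(p,X):
    X=np.asarray(X,float).reshape(-1,3); c=X@np.asarray(p["R"]).T+p["t"]; s=c[:,:2]/c[:,2:]
    r2=(s**2).sum(1,keepdims=True); return s*(1+p["k1"]*r2)*K(p)+[p["cx"],p["cy"]]
def cloud(p):
    v,u=np.mgrid[0:480,0:640]; z=p["range_z"]
    P=unproj(p,np.c_[u.ravel(),v.ravel()],z.ravel()).reshape(480,640,3); P[z<=0]=np.nan; return P
def save(name,img): cv2.imwrite("pics/"+name+".png",cv2.cvtColor(img,cv2.COLOR_RGB2BGR))
E
cat > a.py <<'E'
from h import *
import pickle
print(manip.get_obs())
for n in ["scene","side","wrist"]:
    p=manip.capture(n); save(n+"0",p["pixels"]); pickle.dump(p,open(n+"0.pkl","wb"))
    print(n,p["vfov"],p["k1"],(-np.asarray(p["R"]).T@p["t"]).round(3))
    for m in ["die_block","punch","drawer","collar_center","screw_tip","bushing_center","pad_center","spare_punch_center"]:
        for r in manip.look_for(p,m)[:4]: print("  ",m,np.round(r["extent"],1),round(r["conf"],2))
E
python3 a.py
```

```text
pics
{'clock': 0.0, 'q': array([62.71003587, 23.94857204, -0.58963513, 92.48640216,  0.26769898,
       63.63714055, -3.03499219]), 'joint_vel': array([-0.08244137, -0.0085613 ,  0.09312049,  0.02107201,  0.05975723,
       -0.08661303,  0.00403082]), 'joint_torque': array([ 2.07960516e-04, -8.51262546e+01,  6.38418216e-01, -4.25986469e+01,
       -4.87855193e-02,  1.86499686e-02,  1.25926758e-04]), 'ee_pos': array([ 0.2630783 , -0.5664719 ,  0.17561311]), 'tcp_rot': array([-9.00041169e+01,  7.06217894e-02, -6.50869845e+01]), 'force': array([ 0.01786706,  0.11044527, -0.27287888]), 'wrist_torque': array([-0.00862404,  0.05250496,  0.026806  ]), 'gripper_width': 0.0941480281140197}
scene 49.33014811089059 -0.035851859759833876 [1.188 0.24  0.701]
   punch [200.3 246.8  16.6  34.9] 0.79
   drawer [369.5 311.5 178.8 133.4] 0.86
   collar_center [404.6 290.2  25.9  21.6] 0.94
   collar_center [398.8 233.7  27.6  24.8] 0.94
   collar_center [439.9 245.3  23.9  23. ] 0.78
   collar_center [496.8 311.   32.3  27.2] 0.58
   screw_tip [405.  290.1  24.7  25.6] 0.9
   screw_tip [441.  242.6  2
[... 315 characters left out ...]
   die_block [299.7 196.4  57.   59. ] 0.64
   punch [301.2 181.4  14.   30. ] 0.69
   punch [318.9 335.9  26.5  28.1] 0.69
   drawer [292.6 319.8 161.9 140.6] 0.72
   collar_center [319.6 424.4  29.2  30.8] 0.96
   collar_center [413.7 368.   31.2  29.2] 0.81
   collar_center [413.9 326.1  27.5  24.7] 0.69
   collar_center [319.9 335.5  33.1  26.8] 0.57
   screw_tip [319.1 424.5  30.4  37.4] 0.97
   screw_tip [413.7 327.1  26.6  29. ] 0.97
   screw_tip [412.4 366.4  28.6  31.4] 0.65
   screw_tip [320.6 333.6  31.8  26.1] 0.64
   bushing_center [248.4 289.1  25.5  33.1] 0.78
   spare_punch_center [249.8 340.1  18.7  25.1] 0.89
wrist 62.816435698881 -0.00610466798242464 [ 0.333 -0.535  0.385]
```

View pics/scene0.png

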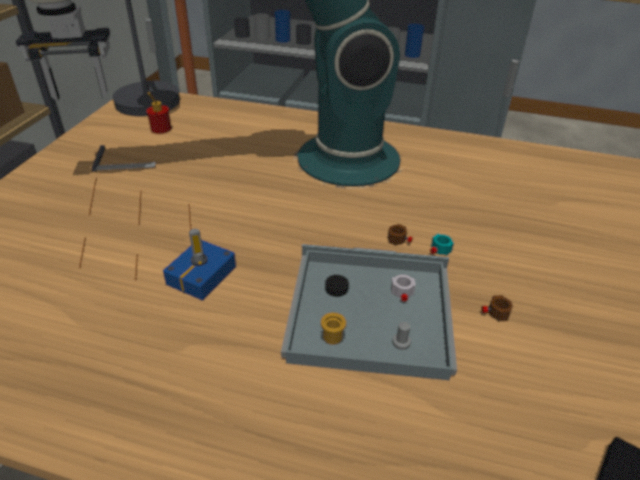

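View pics/side0.png

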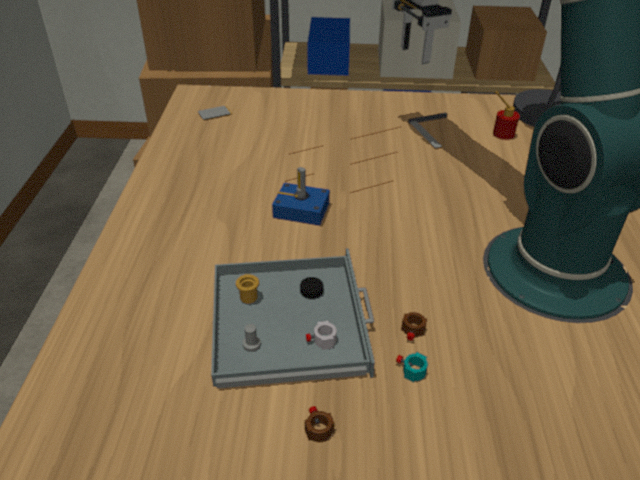

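View pics/wrist0.png

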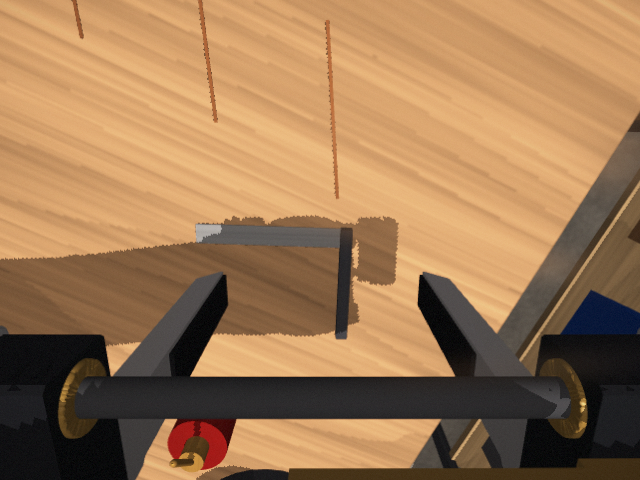

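```bash
cat > b.py <<'E'
from h import *
import pickle
p=pickle.load(open("scene0.pkl","rb")); s=pickle.load(open("side0.pkl","rb"))
for q,n in ((p,"sc"),(s,"si")):
    a=q["pixels"]
    c=(slice(215,355),slice(300,520)) if n=="sc" else (slice(270,450),slice(200,440))
    save(n+"crop",cv2.resize(a[c],None,fx=3.3,fy=3.3,interpolation=cv2.INTER_CUBIC))
    c=(slice(205,315),slice(150,260)) if n=="sc" else (slice(150,240),slice(250,350))
    save(n+"die",cv2.resize(a[c],None,fx=5,fy=5,interpolation=cv2.INTER_CUBIC))
E
python3 b.py
```

```text
(no output)
```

View crops.

View pics/sccrop.png

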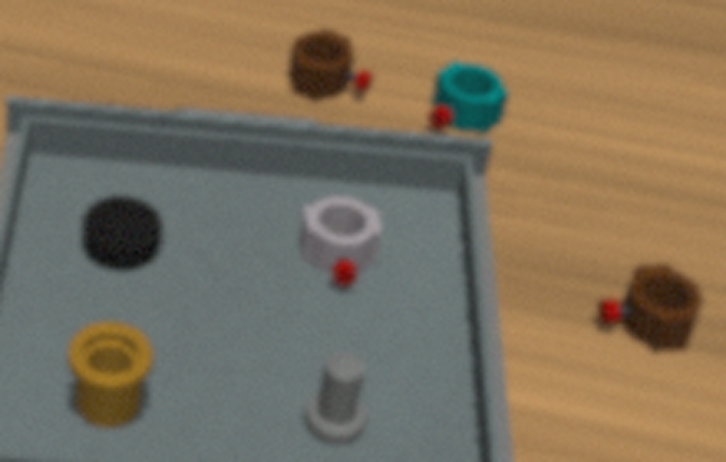

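View pics/scdie.png

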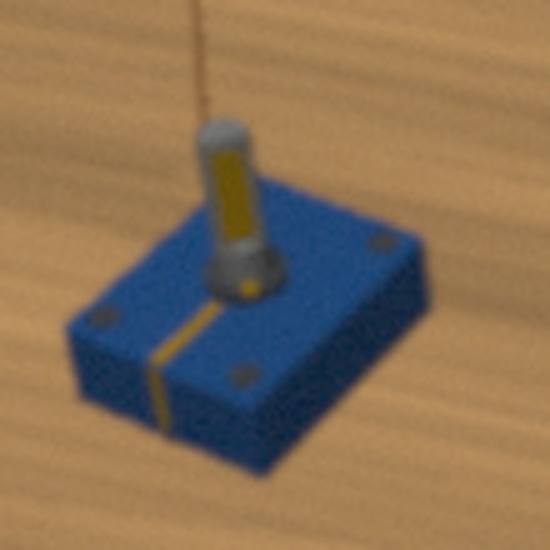

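View pics/sidie.png

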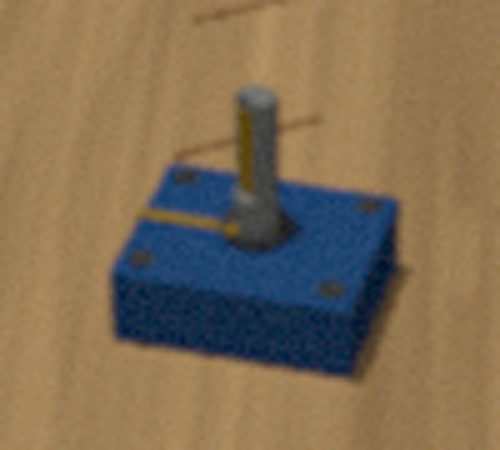

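```bash
cat > c.py <<'E'
from h import *
import pickle
for n in ("scene0","side0"):
    p=pickle.load(open(n+".pkl","rb")); C=cloud(p); a=p["pixels"].astype(int)
    hsv=cv2.cvtColor(p["pixels"],cv2.COLOR_RGB2HSV)
    b=(hsv[...,0]>105)&(hsv[...,0]<130)&(hsv[...,1]>120)
    roi=np.zeros_like(b)
    if n=="scene0": roi[225:310,150:245]=1
    else: roi[160:230,260:340]=1
    P=C[b&roi]; print(n,"blue z",np.nanpercentile(P[:,2],[5,50,95]))
    T=P[(P[:,2]>0.034)&(P[:,2]<.047)]; 
    r=cv2.minAreaRect((T[:,:2]*1000).astype(np.float32)); print(" top rect",r, cv2.boxPoints(r).round(1).tolist())
    ye=(hsv[...,0]>15)&(hsv[...,0]<32)&(hsv[...,1]>130)&roi.astype(bool)
    P=C[ye]; P=P[P[:,2]>.03]; print(" yellow",len(P)); print(P[np.argsort(P[:,2])].round(3).tolist()[::max(1,len(P)//25)])
    P=C[roi.astype(bool)]; P=P[(P[:,2]>.066)]; print(" punch pts",len(P),np.nanmean(P,0),P.max(0),P.min(0))
E
python3 c.py
```

```text
scene0 blue z [0.01228604 0.03859595 0.04134834]
 top rect ((531.1643676757812, -168.99620056152344), (88.98942565917969, 109.7229232788086), 76.90404510498047) [[467.6000061035156, -199.89999389648438], [574.5, -224.8000030517578], [594.7000122070312, -138.10000610351562], [487.79998779296875, -113.19999694824219]]
 yellow 134
[[0.583, -0.181, 0.032], [0.559, -0.178, 0.039], [0.551, -0.176, 0.039], [0.558, -0.176, 0.04], [0.567, -0.177, 0.041], [0.536, -0.163, 0.046], [0.536, -0.165, 0.047], [0.53, -0.165, 0.067], [0.534, -0.171, 0.069], [0.531, -0.162, 0.071], [0.53, -0.166, 0.072], [0.532, -0.167, 0.075], [0.533, -0.168, 0.076], [0.534, -0.172, 0.078], [0.533, -0.168, 0.081], [0.527, -0.165, 0.082], [0.532, -0.168, 0.085], [0.531, -0.168, 0.087], [0.531, -0.17, 0.088], [0.532, -0.173, 0.091], [0.528, -0.165, 0.092], [0.532, -0.168, 0.094], [0.531, -0.167, 0.096], [0.529, -0.163, 0.098], [0.531, -0.17, 0.1], [0.533, -0.171, 0.102], [0.536, -0.171, 0.104]]
 punch pts 252 [ 0.53039973 -0.16825397  0.09216921] [ 0.5375009  -0.15928708  0.11335553] [ 0.51955265 -0.1791545   0.06621353]
[... 871 characters left out ...]
17, 0.074], [0.531, -0.167, 0.076], [0.533, -0.171, 0.076], [0.531, -0.17, 0.076], [0.533, -0.17, 0.079], [0.533, -0.173, 0.079], [0.531, -0.168, 0.08], [0.533, -0.17, 0.084], [0.531, -0.167, 0.084], [0.531, -0.168, 0.086], [0.533, -0.168, 0.088], [0.531, -0.166, 0.089], [0.533, -0.172, 0.09], [0.53, -0.166, 0.092], [0.533, -0.165, 0.092], [0.533, -0.171, 0.093], [0.533, -0.174, 0.097], [0.53, -0.162, 0.097], [0.53, -0.166, 0.097], [0.531, -0.168, 0.098], [0.531, -0.17, 0.1], [0.532, -0.165, 0.1], [0.533, -0.172, 0.1], [0.53, -0.165, 0.105], [0.533, -0.167, 0.106]]
 punch pts 175 [ 0.52532018 -0.16583861  0.09318778] [ 0.53557139 -0.15685407  0.11575833] [ 0.51740922 -0.17901781  0.06609408]
```

```bash
cat > d.py <<'E'
from h import *
import pickle
for n,ex in (("scene0",(300,215,520,375)),("side0",(200,250,440,450))):
    p=pickle.load(open(n+".pkl","rb")); C=cloud(p)
    hsv=cv2.cvtColor(p["pixels"],cv2.COLOR_RGB2HSV)
    roi=np.zeros((480,640),bool)
    if n=="scene0": roi[270:312,385:425]=1
    else: roi[310:355,298:345]=1
    red=((hsv[...,0]<8)|(hsv[...,0]>172))&(hsv[...,1]>140)&roi
    print(n,"red",np.nanmean(C[red],0).round(4),red.sum(), "hi-z")
    top=roi&(C[...,2]>.024)&~red; P=C[top]; print(len(P),np.nanpercentile(P[:,2],[5,50,95]).round(3))
    P=P[P[:,2]>.025]
    (c,r)=cv2.minEnclosingCircle((P[:,:2]*1000).astype(np.float32)); print(" collar encl",c,r)
    B=(P[:,:2].max(0)+P[:,:2].min(0))/2; print(" bbox mid",B,P[:,:2].max(0)-P[:,:2].min(0))
E
python3 d.py
cat > sim.py <<'E'
# simulate rows: pos, yaw(deg) -> end
import numpy as np
def sim(pos,yaw,rows):
    pos=np.array(pos,float)
    for c,x,y,z,s in rows:
        a=np.radians(yaw); X=np.array([np.cos(a),np.sin(a),0]); Z=np.array([-np.sin(a),np.cos(a),0])
        pos+=x*X+z*Z; pos[2]-=y; yaw-=np.degrees(s)
    return pos.round(4),round(yaw,2)
def plan(pos,yaw,tgt,tyaw,n,claw=100):
    """n rows, linear; prints rows rounded"""
    rows=[];p=np.array(pos,float);y=yaw;ty=tyaw
    for i in range(n):
        d=(np.array(tgt)-p)/(n-i); s=-np.radians((ty-y)/(n-i)); a=np.radians(y)
        X=np.array([np.cos(a),np.sin(a),0]); Z=np.array([-np.sin(a),np.cos(a),0])
        r=[claw,round(float(d@X),4),round(float(-d[2]),4),round(float(d@Z),4),round(float(s),4)]
        p,y=sim(p,y,[r]); rows.append(r)
    print(rows); print(p,y); return rows
E
python3 -c "
from sim import *
plan([0.263,-.5667,.1756],-65.1,[.528,-.168,.19],29,16)"
```

```text
scene0 red [0.4921 0.2192 0.02  ] 33 hi-z
226 [0.025 0.029 0.031]
 collar encl (461.02008056640625, 211.70404052734375) 22.766128540039062
 bbox mid [0.46157631 0.21177309] [0.04102496 0.04375048]
side0 red [0.4891 0.2221 0.0221] 32 hi-z
284 [0.025 0.03  0.033]
 collar encl (459.98773193359375, 213.26510620117188) 22.892505645751953
 bbox mid [0.46014901 0.2132651 ] [0.03851102 0.0449416 ]
[[100, -0.0156, -0.0009, 0.0255, -0.1026], [100, -0.0129, -0.0009, 0.027, -0.1026], [100, -0.0101, -0.0009, 0.0282, -0.1027], [100, -0.0072, -0.0009, 0.029, -0.1027], [100, -0.0042, -0.0009, 0.0296, -0.1027], [100, -0.0011, -0.0009, 0.0299, -0.1027], [100, 0.002, -0.0009, 0.0299, -0.1027], [100, 0.005, -0.0009, 0.0295, -0.1027], [100, 0.008, -0.0009, 0.0288, -0.1027], [100, 0.0109, -0.0009, 0.0279, -0.1027], [100, 0.0137, -0.0009, 0.0266, -0.1027], [100, 0.0164, -0.0009, 0.0251, -0.1027], [100, 0.0189, -0.0009, 0.0232, -0.1027], [100, 0.0212, -0.0009, 0.0212, -0.1027], [100, 0.0232, -0.0009, 0.0189, -0.1028], [100, 0.025, -0.0009, 0.0164, -0.1028]]
[ 0.528 -0.168  0.19 ] 29.0
```

>>> servo_tool:
  series:
    - [100,-0.0156,-0.001,0.0255,-0.1026]
    - [100,-0.013,-0.001,0.027,-0.1026]
    - [100,-0.01,-0.001,0.0282,-0.1027]
    - [100,-0.0072,-0.001,0.029,-0.1027]
    - [100,-0.0042,-0.001,0.0296,-0.1027]
    - [100,-0.0011,-0.001,0.03,-0.1027]
    - [100,0.002,-0.001,0.03,-0.1027]
    - [100,0.005,-0.001,0.0295,-0.1027]

```text
clock: 2.02
ee_pos: [0.3964, -0.366, 0.1845]
tcp_rot: [-90.0, -0.0, -17.7]
force: [-0.1, -0.9, 0.7]
gripper_width: 0.094
```

>>> servo_tool:
  series:
    - [100,0.008,-0.001,0.0288,-0.1027]
    - [100,0.011,-0.001,0.028,-0.1027]
    - [100,0.0137,-0.001,0.0266,-0.1027]
    - [100,0.0164,-0.001,0.025,-0.1027]
    - [100,0.019,-0.001,0.0232,-0.1027]
    - [100,0.0212,-0.001,0.0212,-0.1027]
    - [100,0.0232,-0.001,0.019,-0.1028]
    - [100,0.025,-0.001,0.0164,-0.1028]

```text
clock: 2.68
ee_pos: [0.529, -0.1664, 0.1925]
tcp_rot: [-90.0, -0.0, 29.3]
force: [0.6, -0.9, -0.1]
gripper_width: 0.0939
```

```bash
cat > snap.py <<'E'
from h import *
import pickle,sys
for a in sys.argv[2:]:
    p=manip.capture(a); save(a+sys.argv[1],p["pixels"]); pickle.dump(p,open(a+sys.argv[1]+".pkl","wb"))
o=manip.get_obs(); print({k:np.round(o[k],4) for k in ("clock","q","ee_pos","tcp_rot","force","wrist_torque","gripper_width")})
E
python3 snap.py 1 wrist
```

```text
{'clock': np.float64(2.7333), 'q': array([ 37.8453,  18.1027, -29.4684, 100.7176,   9.6873,  63.6386,
        35.429 ]), 'ee_pos': array([ 0.5318, -0.1607,  0.1928]), 'tcp_rot': array([-89.9612,  -0.1423,  30.1445]), 'force': array([-0.4891,  7.9628, -1.7292]), 'wrist_torque': array([ 0.3104, -0.1072,  0.0402]), 'gripper_width': np.float64(0.0941)}
```

View pics/wrist1.png

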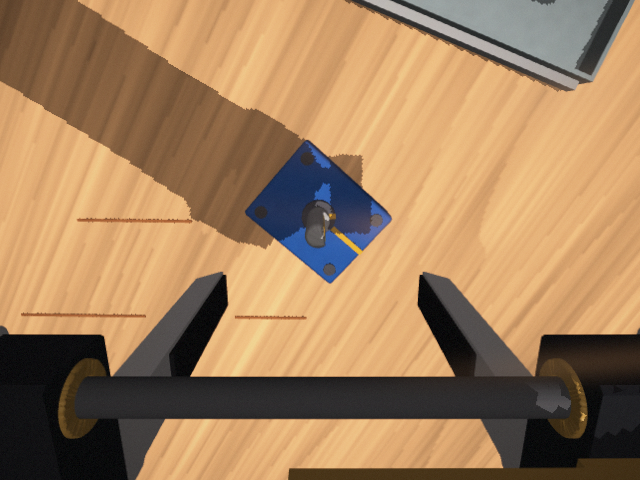

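```bash
cat > e.py <<'E'
from h import *
import pickle,sys
p=pickle.load(open(sys.argv[1]+".pkl","rb")); C=cloud(p)
hsv=cv2.cvtColor(p["pixels"],cv2.COLOR_RGB2HSV)
roi=np.zeros((480,640),bool); u=proj(p,[[.528,-.168,.05]])[0].astype(int); roi[max(0,u[1]-90):u[1]+90,max(0,u[0]-90):u[0]+90]=1
b=(hsv[...,0]>105)&(hsv[...,0]<130)&(hsv[...,1]>120)&roi
T=C[b]; T=T[(T[:,2]>.033)&(T[:,2]<.047)]; r=cv2.minAreaRect((T[:,:2]*1000).astype(np.float32)); print("block",r,np.median(T[:,2]))
near=roi&(np.hypot(C[...,0]-.528,C[...,1]+.168)<.02)
P=C[near&(C[...,2]>.107)]; print("top",len(P),np.nanmean(P,0),P.min(0),P.max(0),cv2.minEnclosingCircle((P[:,:2]*1000).astype(np.float32)))
F=C[near&(C[...,2]>.0435)&(C[...,2]<.049)]
print("flange",len(F),F.min(0),F.max(0),cv2.minEnclosingCircle((F[:,:2]*1000).astype(np.float32)))
ye=(hsv[...,0]>14)&(hsv[...,0]<33)&(hsv[...,1]>120)&roi&(C[...,2]>.03)
Y=C[ye]; Y=Y[np.argsort(Y[:,2])]; print(len(Y)); print(Y.round(4).tolist()[::max(1,len(Y)//40)])
m=Y[Y[:,2]<.0425]; d=np.linalg.svd(m[:,:2]-m[:,:2].mean(0))[2][0]; print("mark line",m[:,:2].mean(0),np.degrees(np.arctan2(d[1],d[0])))
print("tip",proj(p,[[.528,-.168,.112]]))
x=u; save(sys.argv[1]+"c",cv2.resize(p["pixels"][max(0,u[1]-70):u[1]+70,max(0,u[0]-70):u[0]+70],None,fx=4,fy=4,interpolation=cv2.INTER_CUBIC))
E
python3 e.py wrist1
```

```text
block ((527.0001831054688, -171.2792205810547), (88.71595001220703, 108.00244140625), 78.05021667480469) 0.039989399366878356
top 419 [ 0.52570167 -0.17221403  0.11130168] [ 0.51774123 -0.18179201  0.10715461] [ 0.53614202 -0.16198044  0.1140315 ] ((527.2807006835938, -171.94358825683594), 10.215035438537598)
flange 400 [ 0.51201405 -0.1861379   0.04350698] [ 0.54302364 -0.15607466  0.04885484] ((527.5706176757812, -171.85385131835938), 15.833950996398926)
240
[[0.5821, -0.1829, 0.038], [0.5524, -0.1762, 0.0392], [0.5565, -0.1794, 0.0396], [0.5706, -0.1828, 0.0399], [0.5782, -0.1843, 0.0401], [0.5738, -0.1844, 0.0401], [0.5728, -0.1827, 0.0402], [0.5599, -0.1796, 0.0403], [0.5552, -0.1754, 0.0403], [0.554, -0.1772, 0.0404], [0.5724, -0.184, 0.0404], [0.5761, -0.1807, 0.0405], [0.5555, -0.1797, 0.0405], [0.5458, -0.1761, 0.0406], [0.5494, -0.1786, 0.0407], [0.5681, -0.1805, 0.0407], [0.5644, -0.178, 0.0408], [0.5553, -0.1775, 0.0408], [0.5452, -0.1752, 0.0409], [0.5492, -0.1764, 0.0409], [0.5664, -0.1814, 0.041], [0.5501, -0.178, 0.041], [0.5487, -0.1755, 0.041], [0.5783, -0.1827, 0.0411], [0.5478, -0.1759, 0.0411], [0.5699, -0.1817, 0.0412], [0.5685, -0.1813, 0.0413], [0.5653, -0.1796, 0.0414], [0.5534, -0.1761, 0.0415], [0.5664, -0.1777, 0.0416], [0.577, -0.1844, 0.0418], [0.5566, -0.1798, 0.0419], [0.5585, -0.1774, 0.0425], [0.54, -0.1662, 0.0442], [0.5369, -0.1664, 0.0458], [0.5391, -0.1629, 0.0462], [0.5395, -0.1636, 0.0467], [0.5382, -0.1632, 0.047], [0.5353, -0.1656, 0.0483], [0.5319, -0.1694, 0.1053]]
mark line [ 0.56290704 -0.17955608] 167.953840432087
tip [[320.52553693 232.35085227]]
```

View pics/wrist1c.png

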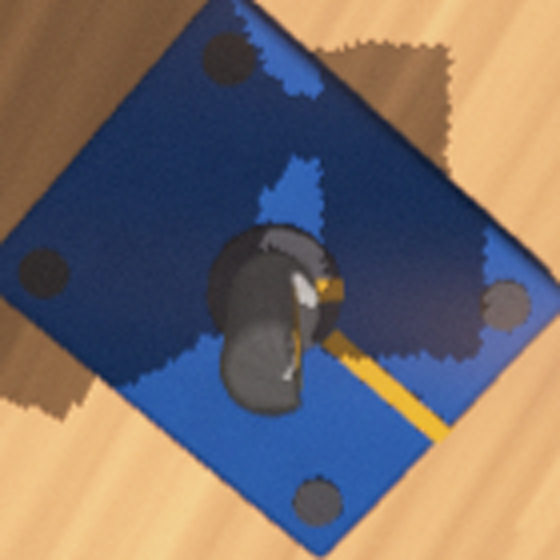

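```bash
python3 -c "
from sim import *
p,y=sim([0.263,-.5667,.1756],-65.1,[[100, -0.0156, -0.001, 0.0255, -0.1026], [100, -0.013, -0.001, 0.027, -0.1026], [100, -0.01, -0.001, 0.0282, -0.1027], [100, -0.0072, -0.001, 0.029, -0.1027], [100, -0.0042, -0.001, 0.0296, -0.1027], [100, -0.0011, -0.001, 0.03, -0.1027], [100, 0.002, -0.001, 0.03, -0.1027], [100, 0.005, -0.001, 0.0295, -0.1027],[100, 0.008, -0.001, 0.0288, -0.1027], [100, 0.011, -0.001, 0.028, -0.1027], [100, 0.0137, -0.001, 0.0266, -0.1027], [100, 0.0164, -0.001, 0.025, -0.1027], [100, 0.019, -0.001, 0.0232, -0.1027], [100, 0.0212, -0.001, 0.0212, -0.1027], [100, 0.0232, -0.001, 0.019, -0.1028], [100, 0.025, -0.001, 0.0164, -0.1028]])
print(p,y)
plan(p,y,[.5255,-.1717,.067],30.5,6)"
```

```text
[ 0.5281 -0.1675  0.1916] 29.05
[[100, -0.0007, 0.0208, -0.0004, -0.0042], [100, -0.0007, 0.0208, -0.0004, -0.0042], [100, -0.0007, 0.0207, -0.0004, -0.0042], [100, -0.0008, 0.0208, -0.0004, -0.0042], [100, -0.0007, 0.0207, -0.0004, -0.0043], [100, -0.0008, 0.0208, -0.0004, -0.0042]]
[ 0.5255 -0.1717  0.067 ] 30.5
```

>>> servo_tool:
  series:
    - [100,0,0,0,0]
    - [100,0,0,0,0]
    - [100,0,0,0,0]
    - [100,0,0,0,0]
    - [100,0,0,0,0]
    - [100,0,0,0,0]
    - [100,0,0,0,0]
    - [100,0,0,0,0]

```text
clock: 3.4
ee_pos: [0.5282, -0.1678, 0.1923]
tcp_rot: [-90.0, 0.0, 29.0]
force: [0.7, -0.2, -0.5]
gripper_width: 0.0937
```

Servo settles on the command. Descend with both jaws clear of the punch.

>>> servo_tool:
  series:
    - [100,-0.001,0.021,0,-0.004]
    - [100,-0.001,0.021,0,-0.004]
    - [100,-0.001,0.021,-0.001,-0.004]
    - [100,-0.001,0.021,0,-0.004]
    - [100,0,0.021,-0.001,-0.004]
    - [100,0,0.02,0,-0.004]
    - [70,0,0,0,0]
    - [50,0,0,0,0]

```text
clock: 4.07
ee_pos: [0.5255, -0.171, 0.067]
tcp_rot: [-89.9, 0.0, 30.4]
force: [0.3, -0.1, 0.5]
gripper_width: 0.084
```

```bash
python3 snap.py 2 wrist; python3 e.py wrist2 | cut -c1-300
```

```text
{'clock': np.float64(4.1167), 'q': array([ 36.264 ,  26.4463, -26.8015, 107.4569,  15.2706,  49.6136,
        32.3303]), 'ee_pos': array([ 0.5262, -0.1712,  0.068 ]), 'tcp_rot': array([-8.99970e+01, -1.41000e-02,  3.04339e+01]), 'force': array([-0.3935, -0.2493, -0.0751]), 'wrist_torque': array([ 0.0119, -0.1912, -0.0134]), 'gripper_width': np.float64(0.0796)}
block ((527.06591796875, -171.26986694335938), (88.62779998779297, 108.69575500488281), 77.58740234375) 0.039979700738252064
top 1146 [ 0.52517261 -0.17165158  0.11118659] [ 0.51736505 -0.18218824  0.10704548] [ 0.53615549 -0.16179455  0.11357855] ((526.8909912109375, -171.97933959960938), 10.388506889343262)
flange 885 [ 0.51172572 -0.18620837  0.04370405] [ 0.5430552  -0.15611707  0.04898721] ((527.5103149414062, -171.6776580810547), 15.978240966796875)
516
[[0.5826, -0.1817, 0.0365], [0.5794, -0.186, 0.0395], [0.5617, -0.179, 0.0399], [0.5643, -0.1782, 0.04], [0.5753, -0.1823, 0.0401], [0.5513, -0.1793, 0.0402], [0.5724, -0.1815, 0.0403], [0.5579, -0.1778, 0.0403], [0.5793, -0.1814, 0.0404], [0.5582, -0.1808, 0.0404], [0.5476, -0.1782, 0.0405], [0.577
mark line [ 0.56251454 -0.17950582] 167.77738145503488
tip [[331.33395005 298.98667041]]
```

View pics/wrist2.png

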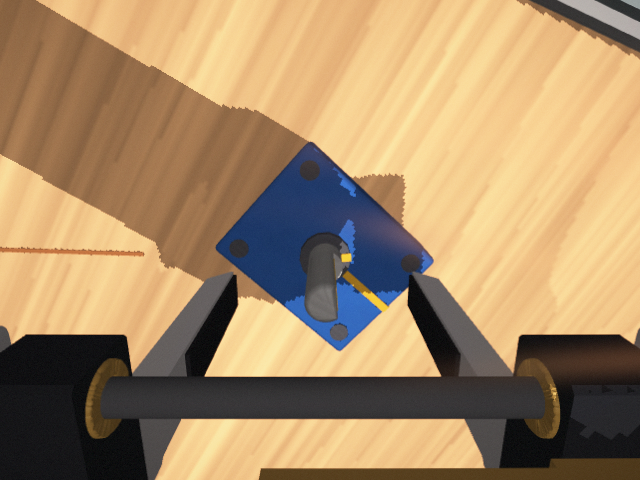

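>>> servo_tool:
  series:
    - [30,0,0,0,0]
    - [30,0,0,0,0]
    - [30,0,0,0,0]
    - [25,0,0,0,0]
    - [25,0,0,0,0]
    - [25,0,0,0,0]
    - [25,0,0,0,0]
    - [22,0,0,0,0]

```text
clock: 4.78
ee_pos: [0.5258, -0.1713, 0.0672]
tcp_rot: [-90.0, 0.0, 30.4]
force: [-0.3, -0.2, 0.1]
gripper_width: 0.0267
```

```bash
python3 snap.py 3 wrist
```

```text
{'clock': np.float64(4.8333), 'q': array([ 36.2583,  26.485 , -26.7777, 107.5143,  15.309 ,  49.5345,
        32.3096]), 'ee_pos': array([ 0.5258, -0.1713,  0.0672]), 'tcp_rot': array([-8.99948e+01,  1.30000e-03,  3.04340e+01]), 'force': array([-0.618 ,  0.5212, -0.3716]), 'wrist_torque': array([-0.0559, -0.1067,  0.0944]), 'gripper_width': np.float64(0.0229)}
```

View pics/wrist3.png

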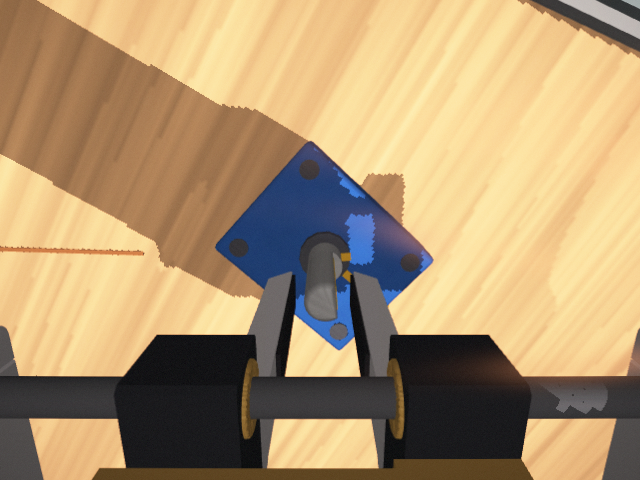

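>>> servo_tool:
  series:
    - [18,0,0,0,0]
    - [15,0,0,0,0]
    - [10,0,0,0,0]
    - [0,0,0,0,0]
    - [0,0,0,0,0]
    - [0,0,0,0,0]
    - [0,0,0,0,0]
    - [0,0,0,0,0]

```text
clock: 5.5
ee_pos: [0.525, -0.1717, 0.0671]
tcp_rot: [-90.0, 0.1, 30.4]
force: [-5.1, -1.7, 3.6]
gripper_width: 0.0147
```

```bash
python3 snap.py 4 wrist; python3 e.py wrist4|cut -c1-150
```

```text
{'clock': np.float64(5.55), 'q': array([ 36.2724,  26.476 , -26.7485, 107.5415,  15.3329,  49.5907,
        32.3117]), 'ee_pos': array([ 0.525 , -0.1717,  0.0671]), 'tcp_rot': array([-8.99755e+01,  8.66000e-02,  3.04168e+01]), 'force': array([-4.5676, -1.6593,  3.4118]), 'wrist_torque': array([-0.4791,  1.105 ,  0.0703]), 'gripper_width': np.float64(0.0143)}
block ((526.952880859375, -171.19395446777344), (88.5618896484375, 108.35144805908203), 77.59757232666016) 0.039968628266034006
top 4478 [ 0.52439573 -0.1655216   0.13083584] [ 0.50825753 -0.183193    0.10700185] [ 0.53764247 -0.15442811  0.16354151] ((524.5611572265625, -166.0
flange 873 [ 0.51177284 -0.18658718  0.04352199] [ 0.54307783 -0.15594039  0.04887573] ((527.4308471679688, -171.72927856445312), 15.848834991455078)
332
[[0.5822, -0.1814, 0.0369], [0.5768, -0.1847, 0.0395], [0.5731, -0.1802, 0.0397], [0.5757, -0.1843, 0.0399], [0.5761, -0.1824, 0.04], [0.5795, -0.1853
mark line [ 0.57014957 -0.18085794] 164.93620780675087
tip [[332.81063466 298.27975779]]
```

View pics/wrist4c.png

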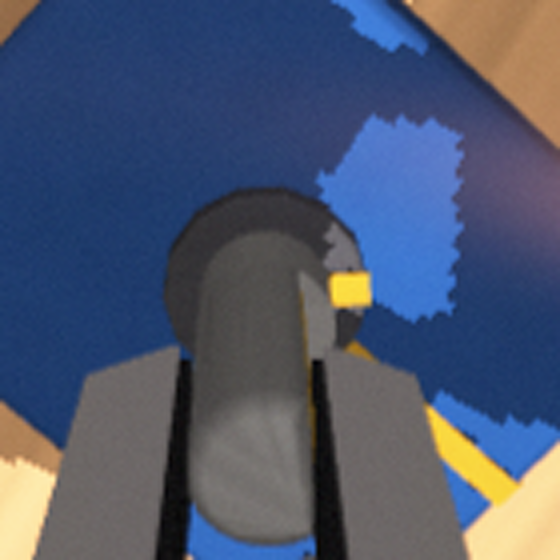

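```bash
python3 -c "
from sim import *
plan([.5258,-.1713,.0671],30.43,[.5247,-.1706,.0671],-12.1,8,0)"
```

```text
[[0, -0.0001, -0.0, 0.0001, 0.0928], [0, -0.0001, -0.0, 0.0002, 0.0928], [0, -0.0001, -0.0, 0.0001, 0.0928], [0, -0.0001, -0.0, 0.0001, 0.0927], [0, -0.0001, -0.0, 0.0001, 0.0928], [0, -0.0002, -0.0, 0.0001, 0.0927], [0, -0.0002, -0.0, 0.0001, 0.0928], [0, -0.0001, -0.0, 0.0001, 0.0927]]
[ 0.5247 -0.1706  0.0671] -12.1
```

>>> servo_tool:
  series:
    - [0,0,0,0,0.093]
    - [0,0,0,0,0.093]
    - [0,-0.0001,0,0.0001,0.093]
    - [0,-0.0001,0,0.0001,0.093]
    - [0,-0.0001,0,0.0001,0.093]
    - [0,-0.0001,0,0.0001,0.093]
    - [0,-0.0002,0,0.0001,0.092]
    - [0,-0.0002,0,0,0.092]

```text
clock: 6.22
ee_pos: [0.5251, -0.1701, 0.0672]
tcp_rot: [-90.0, 0.0, -12.3]
force: [3.1, 4.0, -3.4]
gripper_width: 0.0145
```

>>> servo_tool:
  series:
    - [0,0,0,0,0]
    - [0,0,0,0,0]
    - [0,0,0,0,0]
    - [0,0,0,0,0]
    - [0,0,0,0,0]
    - [0,0,0,0,0]
    - [0,0,0,0,0]
    - [0,0,0,0,0]

```text
clock: 6.88
ee_pos: [0.5251, -0.1701, 0.0671]
tcp_rot: [-89.9, 0.0, -11.9]
force: [2.5, 5.9, -2.3]
gripper_width: 0.0145
```

```bash
python3 snap.py 5 wrist; python3 e.py wrist5|cut -c1-250
```

```text
{'clock': np.float64(6.9333), 'q': array([ 28.8997,  25.0817, -17.5133, 107.9035,   9.7399,  48.4654,
        -5.3999]), 'ee_pos': array([ 0.5251, -0.1701,  0.0671]), 'tcp_rot': array([-8.99462e+01,  8.20000e-03, -1.18553e+01]), 'force': array([ 1.7629,  6.9163, -2.6185]), 'wrist_torque': array([ 1.4537, -0.5837, -0.0268]), 'gripper_width': np.float64(0.0145)}
block ((527.3084106445312, -171.16688537597656), (88.60369110107422, 108.58971405029297), 77.81157684326172) 0.03992545047472719
top 4808 [ 0.52789182 -0.16478739  0.13076064] [ 0.5102231  -0.18242468  0.1070086 ] [ 0.54629952 -0.1578229   0.16262836] ((528.0521240234375, -163.95018005371094), 18.54058265686035)
flange 871 [ 0.51178867 -0.18346949  0.04357381] [ 0.54343933 -0.15608871  0.04883259] ((527.62744140625, -171.69334411621094), 15.91893196105957)
564
[[0.5824, -0.1819, 0.0351], [0.5742, -0.1829, 0.0393], [0.578, -0.1829, 0.0396], [0.5448, -0.1752, 0.0397], [0.5615, -0.178, 0.0399], [0.5555, -0.176, 0.04], [0.5587, -0.1793, 0.0401], [0.5695, -0.1836, 0.0402], [0.5515, -0.1764, 0.0403], [0.5744, -0
mark line [ 0.56299085 -0.17960042] 167.44584994466052
tip [[327.04873631 296.08345056]]
```

View pics/wrist5.png

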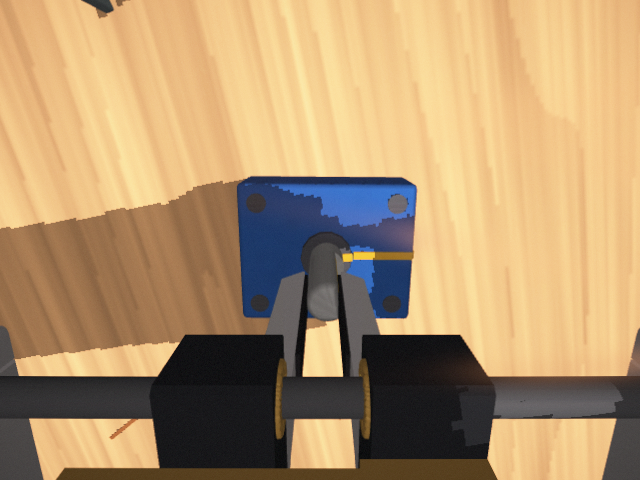

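>>> servo_tool:
  series:
    - [60,0,0,0,0]
    - [100,0,0,0,0]
    - [100,0,0,0,0]
    - [100,0,0,0,0]
    - [100,0,-0.01,0,0]
    - [100,0,-0.02,0,0]
    - [100,0,-0.02,0,0]
    - [100,0,-0.02,0,0]

```text
clock: 7.6
ee_pos: [0.5249, -0.1708, 0.1388]
tcp_rot: [-90.0, 0.0, -12.1]
force: [-0.6, -0.8, -0.7]
gripper_width: 0.064
```

```bash
python3 snap.py 6 wrist scene; python3 e.py wrist6|cut -c1-250; python3 -c "
from sim import *
plan([.5248,-.1706,.137],-12.1,[.461,.212,.19],-75,16,100)"
```

```text
{'clock': np.float64(7.7), 'q': array([ 29.9746,  19.6519, -18.5026, 104.5464,   7.3844,  56.6873,
        -3.6184]), 'ee_pos': array([ 0.5266, -0.1713,  0.1409]), 'tcp_rot': array([-90.0414,  -0.2753, -12.0587]), 'force': array([-0.0973,  0.5063,  0.1003]), 'wrist_torque': array([-0.0785, -0.0822,  0.0056]), 'gripper_width': np.float64(0.0726)}
block ((527.2513427734375, -171.57229614257812), (88.95308685302734, 108.40550231933594), 77.76052856445312) 0.03995034185824132
top 606 [ 0.52587355 -0.17094117  0.11124842] [ 0.51752478 -0.18191172  0.10707871] [ 0.53362864 -0.16192251  0.11383244] ((527.3101196289062, -172.01968383789062), 10.099495887756348)
flange 540 [ 0.51178735 -0.18677606  0.04366889] [ 0.54306432 -0.15639183  0.04888615] ((527.4974975585938, -171.98704528808594), 15.79047679901123)
329
[[0.5824, -0.1819, 0.0367], [0.5819, -0.183, 0.0388], [0.5523, -0.1782, 0.0396], [0.5581, -0.1777, 0.0398], [0.5748, -0.1804, 0.0399], [0.5659, -0.1793, 0.04], [0.5606, -0.1773, 0.0401], [0.5734, -0.1834, 0.0402], [0.5452, -0.1765, 0.0403], [0.5505, 
mark line [ 0.56296101 -0.17969363] 167.897368651925
tip [[325.77469823 247.64797212]]
[[100, -0.0089, -0.0033, 0.0225, 0.0686], [100, -0.0104, -0.0033, 0.0219, 0.0686], [100, -0.0119, -0.0033, 0.0211, 0.0686], [100, -0.0133, -0.0033, 0.0202, 0.0686], [100, -0.0147, -0.0033, 0.0193, 0.0686], [100, -0.016, -0.0033, 0.0182, 0.0686], [100, -0.0172, -0.0033, 0.0171, 0.0686], [100, -0.0183, -0.0033, 0.0159, 0.0686], [100, -0.0194, -0.0033, 0.0146, 0.0686], [100, -0.0203, -0.0033, 0.0132, 0.0686], [100, -0.0212, -0.0033, 0.0118, 0.0686], [100, -0.022, -0.0033, 0.0103, 0.0687], [100, -0.0226, -0.0033, 0.0088, 0.0686], [100, -0.0232, -0.0034, 0.0073, 0.0686], [100, -0.0236, -0.0034, 0.0056, 0.0687], [100, -0.0239, -0.0033, 0.004, 0.0686]]
[0.461 0.212 0.19 ] -75.0
```

View pics/wrist6.png

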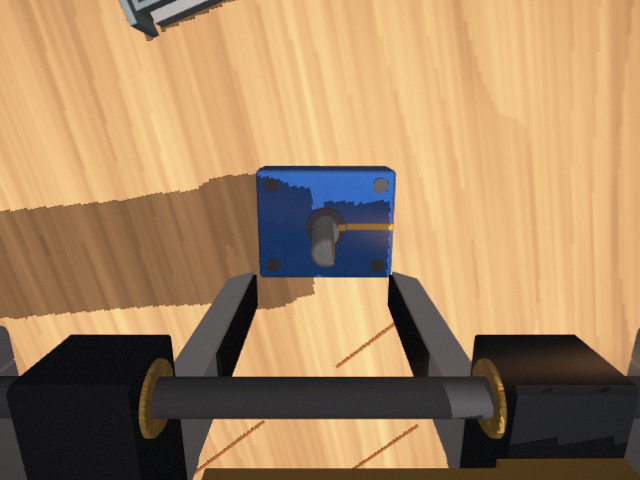

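>>> servo_tool:
  series:
    - [100,-0.009,-0.004,0.0225,0.0686]
    - [100,-0.0104,-0.004,0.022,0.0686]
    - [100,-0.012,-0.003,0.021,0.0686]
    - [100,-0.0133,-0.003,0.02,0.0686]
    - [100,-0.0147,-0.003,0.0193,0.0686]
    - [100,-0.016,-0.003,0.0182,0.0686]
    - [100,-0.0172,-0.003,0.0171,0.0686]
    - [100,-0.0183,-0.003,0.016,0.0686]

```text
clock: 8.37
ee_pos: [0.4923, 0.0213, 0.1636]
tcp_rot: [-90.0, -0.0, -43.7]
force: [0.8, 0.3, 0.4]
gripper_width: 0.0939
```

>>> servo_tool:
  series:
    - [100,-0.0194,-0.0035,0.0146,0.0686]
    - [100,-0.0203,-0.0035,0.0132,0.0686]
    - [100,-0.0212,-0.0035,0.0118,0.0686]
    - [100,-0.022,-0.0035,0.0103,0.0687]
    - [100,-0.0226,-0.0035,0.009,0.0686]
    - [100,-0.0232,-0.0035,0.0075,0.0686]
    - [100,-0.0236,-0.0035,0.0056,0.0687]
    - [100,-0.024,-0.0035,0.004,0.0686]

```text
clock: 9.03
ee_pos: [0.4606, 0.213, 0.1916]
tcp_rot: [-90.0, -0.0, -75.2]
force: [0.7, -0.8, -0.3]
gripper_width: 0.0942
```

>>> servo_tool:
  series:
    - [100,0,0,0,0]
    - [100,0,0,0,0]
    - [100,0,0,0,0]
    - [100,0,0,0,0]
    - [100,0,0,0,0]
    - [100,0,0,0,0]
    - [100,0,0,0,0]
    - [100,0,0,0,0]

```text
clock: 9.7
ee_pos: [0.4612, 0.2117, 0.1912]
tcp_rot: [-90.0, 0.0, -75.0]
force: [-0.6, 0.2, -1.1]
gripper_width: 0.0937
```

```bash
python3 snap.py 7 wrist
```

```text
{'clock': np.float64(9.75), 'q': array([  -7.0629,   12.3   ,  -24.0579,  107.3166,    5.665 ,   61.5468,
       -108.3267]), 'ee_pos': array([0.4611, 0.2118, 0.1912]), 'tcp_rot': array([-9.00064e+01,  1.60000e-03, -7.49910e+01]), 'force': array([-0.6348,  1.5561,  0.044 ]), 'wrist_torque': array([0.006 , 0.0316, 0.0189]), 'gripper_width': np.float64(0.0942)}
```

View pics/wrist7.png

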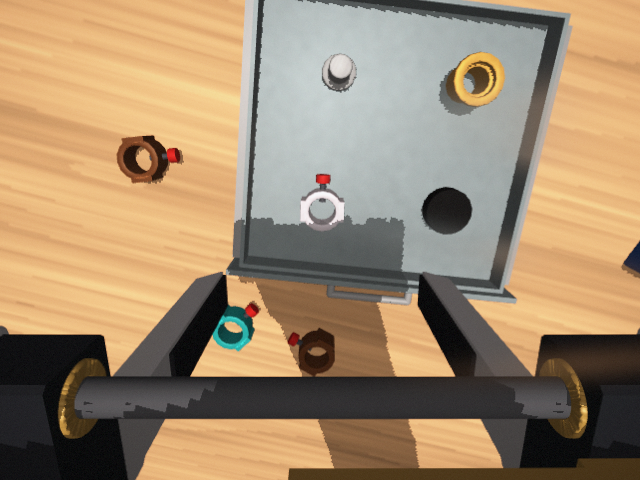

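```bash
cat > f.py <<'E'
from h import *
import pickle,sys
p=pickle.load(open(sys.argv[1]+".pkl","rb")); C=cloud(p); g=p["pixels"]
hsv=cv2.cvtColor(g,cv2.COLOR_RGB2HSV)
u=proj(p,[[.461,.212,.03]])[0].astype(int); r=45
sl=(slice(u[1]-r,u[1]+r),slice(u[0]-r,u[0]+r))
save(sys.argv[1]+"c",cv2.resize(g[sl],None,fx=6,fy=6,interpolation=cv2.INTER_CUBIC))
roi=np.zeros((480,640),bool); roi[sl]=1
red=((hsv[...,0]<8)|(hsv[...,0]>172))&(hsv[...,1]>140)&roi
vv,uu=np.nonzero(red); rc=np.array([(uu.min()+uu.max())/2,(vv.min()+vv.max())/2]); print("red",rc,plane(p,[rc],.022), np.nanmean(C[red],0))
M=roi&(C[...,2]>.027)&(C[...,2]<.034)&~red; P=C[M]; print(len(P),np.median(P[:,2]),cv2.minEnclosingCircle((P[:,:2]*1000).astype(np.float32)))
# bore: fit circle on inner edge: hole pixels
cnt,h=cv2.findContours(M.astype(np.uint8),cv2.RETR_CCOMP,cv2.CHAIN_APPROX_NONE)
for c,hh in zip(cnt,h[0]):
    if len(c)>15:
        X=plane(p,c.reshape(-1,2).astype(float),.030)[:,:2]*1000
        A=np.c_[2*X,np.ones(len(X))]; s=np.linalg.lstsq(A,(X**2).sum(1),rcond=None)[0]
        print("hole" if hh[3]>=0 else "outer",len(c),s[:2].round(2),np.sqrt(s[2]+s[0]**2+s[1]**2).round(2))
        if hh[3]<0:
            rr=cv2.minAreaRect(X.astype(np.float32)); print(rr)
for nm in ("red","ring"): pass
E
python3 f.py wrist7
```

```text
red [322.5 178.5] [[0.49004316 0.21828937 0.022     ]] [0.48999366 0.21831705 0.02207026]
857 0.029786291066053343 ((460.1293640136719, 210.86911010742188), 23.066125869750977)
outer 129 [460.56 210.96] 20.16
((460.593505859375, 211.0195770263672), (39.29171371459961, 41.77691650390625), 12.332453727722168)
hole 76 [460.67 211.01] 13.13
```

View pics/wrist7c.png

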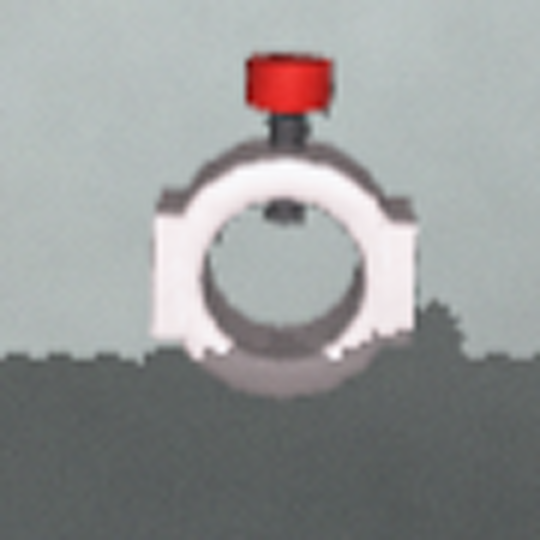

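```bash
python3 - <<'E'
from h import *
import pickle
p=pickle.load(open("wrist7.pkl","rb"));C=cloud(p)
a=np.radians(13.5-90);X=np.array([np.cos(a),np.sin(a)]);Z=np.array([-X[1],X[0]])
D=C[...,:2]-[.4607,.211]; ax=D@X; az=D@Z
m=(C[...,2]>.012)&(C[...,2]<.05)
for nm,s in (("lugside-",(abs(az)<.015)&(ax<-.024)),("+",(abs(az)<.015)&(ax>.024)),):
    q=m&s; v=ax[q]; print(nm,len(v),np.sort(v)[[0,-1]])
q=m&(abs(ax)<.06)&(az<-.024); print("back",np.sort(az[q])[-5:])
E
python3 -c "
from sim import *
plan([.4611,.2118,.1912],-75,[.4607,.2110,.032],-76.5,8,60)"
```

```text
lugside- 448 [-0.08686387 -0.07140357]
+ 1845 [0.10162517 0.20158887]
back [-0.05652202 -0.0564788  -0.05642291 -0.05642104 -0.05631909]
[[60, 0.0001, 0.0199, -0.0001, 0.0033], [60, 0.0001, 0.0199, -0.0001, 0.0033], [60, 0.0001, 0.0199, -0.0001, 0.0033], [60, 0.0001, 0.0199, -0.0, 0.0032], [60, 0.0001, 0.0199, -0.0, 0.0033], [60, 0.0001, 0.0199, -0.0001, 0.0033], [60, 0.0001, 0.0199, -0.0, 0.0032], [60, 0.0001, 0.0199, -0.0, 0.0033]]
[0.4607 0.211  0.032 ] -76.5
```

>>> servo_tool:
  series:
    - [70,0.0005,0.02,-0.0005,0.003]
    - [70,0.0005,0.02,0,0.003]
    - [70,0,0.02,0,0.003]
    - [70,0,0.02,0,0.003]
    - [70,0,0.02,0,0.003]
    - [70,0,0.02,0,0.003]
    - [70,0,0.02,0,0.004]
    - [70,0,0.015,0,0.004]

```text
clock: 10.42
ee_pos: [0.4604, 0.2107, 0.0348]
tcp_rot: [-90.1, -0.0, -76.5]
force: [-1.1, -0.0, -0.1]
gripper_width: 0.0662
```

```bash
python3 snap.py 8 wrist; python3 f.py wrist8
```

```text
{'clock': np.float64(10.4667), 'q': array([ -10.454 ,   24.6133,  -21.1271,  115.2658,   12.7706,   42.5297,
       -115.8218]), 'ee_pos': array([0.4593, 0.2101, 0.0327]), 'tcp_rot': array([-9.02198e+01, -2.23000e-02, -7.64959e+01]), 'force': array([-2.6584, -1.301 , -3.5411]), 'wrist_torque': array([-0.0346,  0.1856, -0.015 ]), 'gripper_width': np.float64(0.0659)}Traceback (most recent call last):
  File "f.py", line 10, in <module>
    vv,uu=np.nonzero(red); rc=np.array([(uu.min()+uu.max())/2,(vv.min()+vv.max())/2]); print("red",rc,plane(p,[rc],.022), np.nanmean(C[red],0))
                                         ~~~~~~^^
    return umr_minimum(a, axis, None, out, keepdims, initial, where)
ValueError: zero-size array to reduction operation minimum which has no identity
```

View pics/wrist8.png

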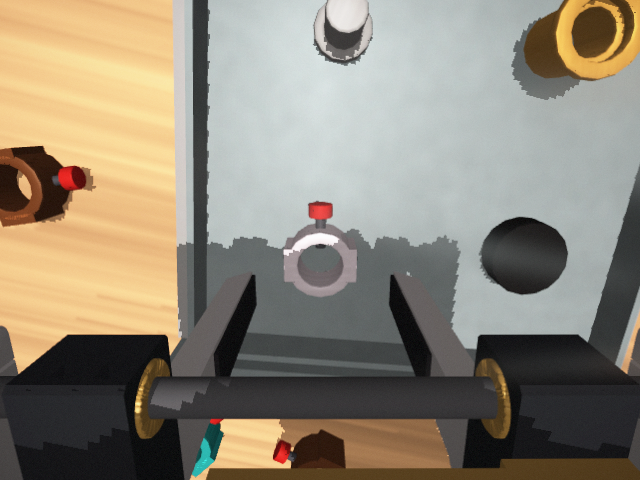

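>>> servo_tool:
  series:
    - [70,0,0.008,0,0]
    - [70,0,0.008,0,0]
    - [70,0,0.007,0,0]
    - [70,0,0.005,0,0]
    - [64,0,0,0,0]
    - [60,0,0,0,0]
    - [56,0,0,0,0]
    - [54,0,0,0,0]

```text
clock: 11.13
ee_pos: [0.4611, 0.2111, 0.0087]
tcp_rot: [-90.0, 0.0, -76.5]
force: [-0.3, 0.3, -1.0]
gripper_width: 0.0511
```

```bash
sed -i 's/r=45/r=75/' f.py; python3 snap.py 9 wrist; python3 f.py wrist9
```

```text
{'clock': np.float64(11.1833), 'q': array([ -11.3229,   26.9517,  -20.2094,  115.8436,   14.258 ,   39.489 ,
       -117.0484]), 'ee_pos': array([0.4611, 0.211 , 0.0086]), 'tcp_rot': array([-8.99653e+01,  6.90000e-03, -7.64690e+01]), 'force': array([-0.105 , -0.5895,  0.4645]), 'wrist_torque': array([-0.0194, -0.0008, -0.0061]), 'gripper_width': np.float64(0.0511)}
red [320.  222.5] [[0.49016684 0.21834006 0.022     ]] [0.48993117 0.21835666 0.02240422]
2914 0.029738713589374015 ((460.3191833496094, 211.14810180664062), 22.940120697021484)
outer 248 [460.91 211.25] 20.31
((460.9491882324219, 211.25112915039062), (39.950599670410156, 41.79682922363281), 14.3134183883667)
hole 143 [461.19 211.31] 12.78
```

View pics/wrist9.png

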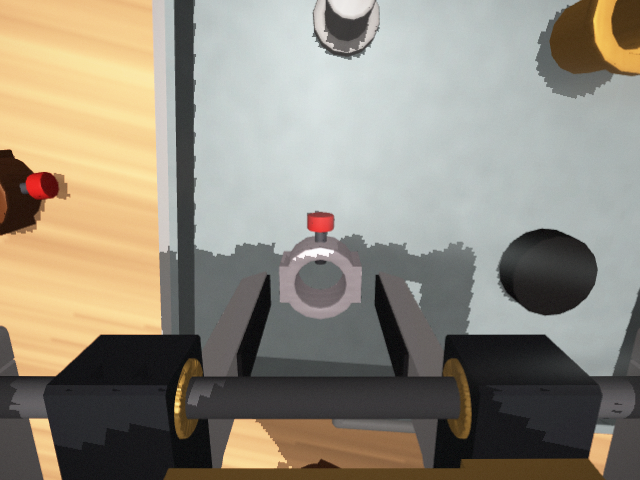

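>>> servo_tool:
  series:
    - [48,0,0,0,0]
    - [44,0,0,0,0]
    - [40,0,0,0,0]
    - [20,0,0,0,0]
    - [0,0,0,0,0]
    - [0,0,0,0,0]
    - [0,0,0,0,0]
    - [0,0,0,0,0]

```text
clock: 11.85
ee_pos: [0.4608, 0.211, 0.0082]
tcp_rot: [-90.0, 0.0, -76.5]
force: [0.3, 0.3, -0.7]
gripper_width: 0.008
```

```bash
python3 snap.py 10 wrist; python3 f.py wrist10
```

```text
{'clock': np.float64(11.9), 'q': array([ -11.3318,   26.9889,  -20.2023,  115.8593,   14.2619,   39.4747,
       -117.055 ]), 'ee_pos': array([0.4609, 0.211 , 0.0082]), 'tcp_rot': array([-9.00036e+01,  5.10000e-03, -7.64678e+01]), 'force': array([-0.3298, -0.0271,  1.2824]), 'wrist_torque': array([0.0076, 0.005 , 0.0052]), 'gripper_width': np.float64(0.0036)}
red [320. 222.] [[0.49024595 0.21831038 0.022     ]] [0.48994232 0.2183091  0.02241399]
1715 0.029737835581414643 ((460.14056396484375, 211.01153564453125), 23.0418643951416)
outer 58 [446.11 206.3 ] 4.37
((446.4359436035156, 206.4658966064453), (8.515881538391113, 7.835988998413086), 13.849944114685059)
outer 265 [459.42 210.87] 19.31
((466.76275634765625, 213.60189819335938), (27.722938537597656, 43.67829513549805), 21.451496124267578)
```

View pics/wrist10.png

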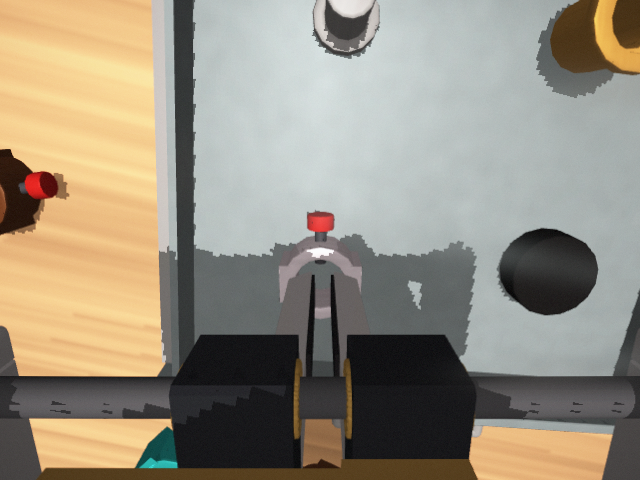

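```bash
python3 - <<'E'
from h import *
import pickle
for n in ("wrist9","wrist10"):
    p=pickle.load(open(n+".pkl","rb"));C=cloud(p)
    print(n,proj(p,[[.461,.211,.0084],[.461,.211,.03]]),p["t"],p["R"][2])
    for v in (270,276,282,290,300,320): print(v,[C[v,u].round(3).tolist() for u in ((262,268,380,388) if n=="wrist9" else (306,312,332,340))])
E
```

```text
wrist9 [[320.74765095 268.84350513]
 [320.59827541 283.47356874]] [0.0962375  0.4968397  0.36052809] [-0.25572157 -0.06190664 -0.96476632]
270 [[0.451, 0.243, 0.005], [0.451, 0.24, 0.003], [0.467, 0.177, 0.004], [0.468, 0.173, 0.004]]
276 [[0.464, 0.24, 0.044], [0.463, 0.237, 0.041], [0.476, 0.185, 0.042], [0.478, 0.182, 0.044]]
282 [[0.464, 0.239, 0.05], [0.462, 0.237, 0.044], [0.475, 0.186, 0.047], [0.477, 0.184, 0.052]]
290 [[0.462, 0.238, 0.056], [0.458, 0.236, 0.045], [0.474, 0.187, 0.055], [0.477, 0.185, 0.06]]
300 [[0.461, 0.236, 0.064], [0.453, 0.235, 0.046], [0.47, 0.186, 0.055], [0.475, 0.186, 0.067]]
320 [[0.454, 0.235, 0.067], [0.42, 0.234, 0.004], [0.461, 0.183, 0.057], [0.471, 0.186, 0.078]]
wrist10 [[320.6625494  268.59087096]
 [320.50732023 283.2592648 ]] [0.09618199 0.49655523 0.36038   ] [-0.25637264 -0.06214647 -0.96457809]
270 [[0.456, 0.219, 0.002], [0.457, 0.215, 0.002], [0.46, 0.204, 0.004], [0.461, 0.2, 0.004]]
276 [[0.468, 0.22, 0.044], [0.467, 0.217, 0.039], [0.47, 0.207, 0.041], [0.472, 0.204, 0.043]]
282 [[0.468, 0.219, 0.051], [0.468, 0.217, 0.048], [0.469, 0.207, 0.047], [0.472, 0.204, 0.05]]
290 [[0.468, 0.219, 0.059], [0.467, 0.216, 0.056], [0.47, 0.208, 0.057], [0.472, 0.205, 0.06]]
300 [[0.469, 0.219, 0.07], [0.468, 0.216, 0.067], [0.47, 0.208, 0.067], [0.472, 0.205, 0.07]]
320 [[0.469, 0.218, 0.087], [0.468, 0.216, 0.084], [0.463, 0.206, 0.071], [0.471, 0.206, 0.087]]
```

```bash
python3 - <<'E'
from h import *
import pickle
for n in ("wrist0","wrist1","wrist2","wrist3","wrist6","wrist7","wrist8","wrist9","wrist10"):
    p=pickle.load(open(n+".pkl","rb"));C=cloud(p); z=p["range_z"]
    cam=-np.asarray(p["R"]).T@p["t"]
    # finger pts: range< .32 , rows 262-300
    m=np.zeros((480,640),bool); m[262:282]=1
    m&=(z>0.1)&(z<.26)
    vv,uu=np.nonzero(m); 
    if len(vv)==0: print(n,"none"); continue
    v0=vv.min(); P=C[m&(np.arange(480)[:,None]<=v0+4)]
    print(n,"cam",cam.round(4),"tip row",v0,"tip z",np.nanmin(C[m][:,2]).round(4),np.nanmean(P,0).round(4), "cam-tip", (cam[2]-np.nanmin(C[m][:,2])).round(4))
E
```

```text
wrist0 cam [ 0.3329 -0.5353  0.3846] tip row 272 tip z 0.2043 [ 0.2716 -0.564   0.2088] cam-tip 0.1803
wrist1 cam [ 0.4912 -0.1002  0.4008] tip row 272 tip z 0.221 [ 0.5247 -0.1592  0.2251] cam-tip 0.1798
wrist2 cam [ 0.4868 -0.1058  0.2755] tip row 262 tip z 0.0373 [ 0.5331 -0.1724  0.0466] cam-tip 0.2382
wrist3 cam [ 0.4869 -0.1059  0.2756] tip row 262 tip z 0.0377 [ 0.5334 -0.1727  0.0469] cam-tip 0.2379
wrist6 cam [ 0.5409 -0.0966  0.3472] tip row 262 tip z 0.1084 [ 0.5254 -0.1786  0.1114] cam-tip 0.2388
wrist7 cam [0.5353 0.2308 0.3996] tip row 272 tip z 0.2198 [0.4699 0.2135 0.2237] cam-tip 0.1798
wrist8 cam [0.5353 0.2279 0.243 ] tip row 262 tip z -0.0021 [0.4531 0.2119 0.0077] cam-tip 0.2451
wrist9 cam [0.5356 0.2282 0.2171] tip row 262 tip z -0.0022 [0.4632 0.2142 0.0086] cam-tip 0.2193
wrist10 cam [0.5355 0.2281 0.2166] tip row 262 tip z -0.0023 [0.4631 0.2142 0.0086] cam-tip 0.2189
```

>>> servo_tool:
  series:
    - [70,0,0,0,0]
    - [70,0,0,0,0]
    - [70,0,0,0,0]
    - [70,0,0,0,0]
    - [70,0,0,0,0]
    - [70,0,0,0,0]
    - [70,0,0,0,0]
    - [70,0,0,0,0]

```text
clock: 12.57
ee_pos: [0.4608, 0.211, 0.0082]
tcp_rot: [-90.0, 0.0, -76.5]
force: [-0.2, -0.7, 0.7]
gripper_width: 0.0534
```

>>> servo_tool:
  series:
    - [70,0,0,0,0]
    - [70,0,0,0,0]
    - [70,0,0,0,0]
    - [70,0,0.006,0,0]
    - [70,0,0.006,0,0]
    - [70,0,0.003,0,0]
    - [70,0,0,0,0]
    - [70,0,0,0,0]

```text
clock: 13.23
ee_pos: [0.4606, 0.2109, -0.0071]
tcp_rot: [-90.0, 0.0, -76.5]
force: [-0.0, -0.5, 1.3]
gripper_width: 0.0664
```

```bash
python3 snap.py 11 wrist; python3 f.py wrist11;python3 - <<'E'
from h import *
import pickle
p=pickle.load(open("wrist11.pkl","rb"));C=cloud(p)
for v in (264,268,272,276,280,284): print(v,[C[v,u].round(3).tolist() for u in (250,256,390,395)])
E
```

```text
{'clock': np.float64(13.2833), 'q': array([ -11.8835,   28.4818,  -19.5864,  116.1796,   15.1243,   37.7391,
       -117.7787]), 'ee_pos': array([ 0.4607,  0.211 , -0.0069]), 'tcp_rot': array([-9.00211e+01,  4.10000e-03, -7.64603e+01]), 'force': array([-0.3054, -0.918 ,  0.1999]), 'wrist_torque': array([-0.0516,  0.037 , -0.0021]), 'gripper_width': np.float64(0.0657)}
red [319.5 229. ] [[0.49023816 0.21849875 0.022     ]] [0.48993879 0.21844069 0.02225674]
3604 0.029729601767837746 ((460.7874450683594, 212.11538696289062), 36.13914108276367)
outer 68 [470.76 169.66] 10.16
((468.3547058105469, 178.2797088623047), (17.399721145629883, 0.476850301027298), 16.26197052001953)
outer 90 [452.23 248.95] 8.77
((453.600341796875, 243.80337524414062), (19.406232833862305, 4.726222991943359), 14.444815635681152)
outer 263 [461.01 211.29] 20.35
((460.9988708496094, 211.2779998779297), (39.77994918823242, 41.84891891479492), 13.29720401763916)
hole 155 [461.3  211.35] 12.73
264 [[0.458, 0.249, 0.004], [0.459, 0.246, 0.004], [0.476, 0.177, 0.005], [0.477, 0.174, 0.005]]
268 [[0.456, 0.248, 0.004], [0.457, 0.245, 0.003], [0.474, 0.176, 0.004], [0.474, 0.174, 0.004]]
272 [[nan, nan, nan], [0.454, 0.245, 0.003], [0.471, 0.175, 0.004], [0.478, 0.178, 0.022]]
276 [[0.461, 0.245, 0.027], [0.453, 0.244, 0.005], [0.469, 0.175, 0.005], [0.477, 0.178, 0.026]]
280 [[0.46, 0.245, 0.029], [0.45, 0.244, 0.004], [0.473, 0.179, 0.023], [0.477, 0.179, 0.031]]
284 [[0.461, 0.244, 0.034], [0.448, 0.244, 0.003], [0.472, 0.179, 0.023], [0.476, 0.18, 0.035]]
```

View pics/wrist11.png

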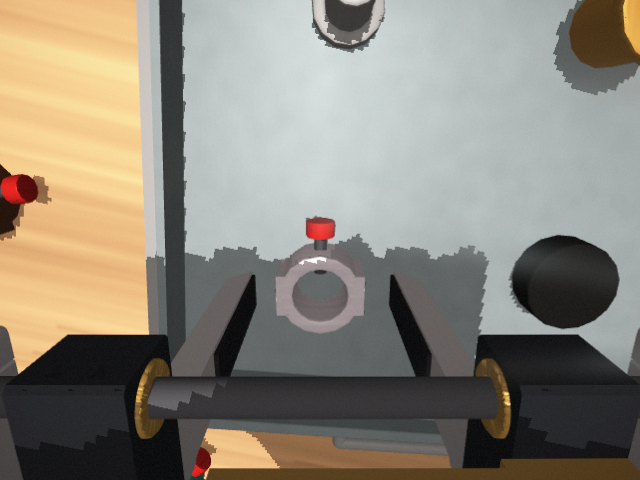

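>>> servo_tool:
  series:
    - [70,0,0.005,0,0]
    - [70,0,0.005,0,0]
    - [66,0,0.004,0,0]
    - [62,0,0,0,0]
    - [58,0,0,0,0]
    - [54,0,0,0,0]
    - [52,0,0,0,0]
    - [50,0,0,0,0]

```text
clock: 13.95
ee_pos: [0.4609, 0.211, -0.0206]
tcp_rot: [-90.0, 0.0, -76.5]
force: [0.5, -0.2, -0.1]
gripper_width: 0.0475
```

>>> servo_tool:
  series:
    - [48,0,0,0,0]
    - [46,0,0,0,0]
    - [44,0,0,0,0]
    - [40,0,0,0,0]
    - [20,0,0,0,0]
    - [0,0,0,0,0]
    - [0,0,0,0,0]
    - [0,0,0,0,0]

```text
clock: 14.62
ee_pos: [0.4609, 0.2111, -0.0206]
tcp_rot: [-90.0, 0.0, -76.5]
force: [-1.0, 0.7, 3.4]
gripper_width: 0.0416
```

```bash
python3 snap.py 12 wrist; python3 f.py wrist12
```

```text
{'clock': np.float64(14.6667), 'q': array([ -12.4216,   29.8696,  -18.968 ,  116.4199,   15.9283,   36.1204,
       -118.462 ]), 'ee_pos': array([ 0.461 ,  0.2111, -0.0206]), 'tcp_rot': array([-8.99889e+01,  9.40000e-03, -7.64642e+01]), 'force': array([-0.2525,  0.8636,  4.5492]), 'wrist_torque': array([ 0.2286,  0.2462, -0.0376]), 'gripper_width': np.float64(0.0418)}
red [322.5 240.5] [[0.48917861 0.21686529 0.022     ]] [0.48957758 0.21703862 0.02260687]
4329 0.02975746004358879 ((469.6689453125, 213.4646453857422), 31.6536808013916)
outer 392 [463.26 211.36] 22.84
((462.0613098144531, 214.27142333984375), (59.34288024902344, 40.01311111450195), 82.44404602050781)
hole 162 [461.73 210.27] 12.69
```

View pics/wrist12.png

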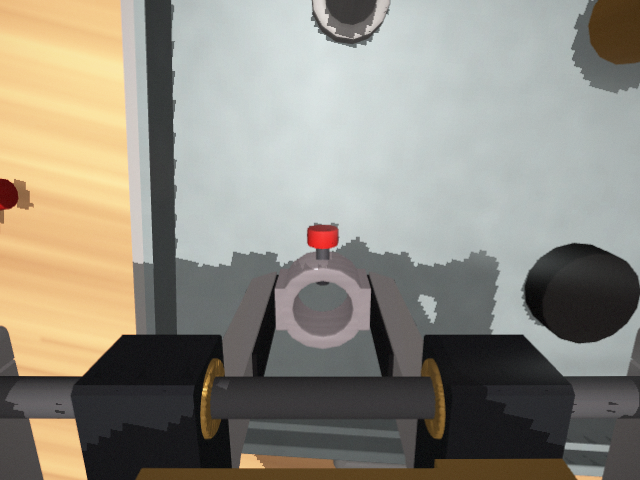

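>>> servo_tool:
  series:
    - [0,0,-0.005,0,0]
    - [0,0,-0.012,0,0]
    - [0,0,-0.02,0,0]
    - [0,0,-0.025,0,0]
    - [0,0,-0.025,0,0]
    - [0,0,-0.025,0,0]
    - [0,0,-0.02,0,0]
    - [0,0,-0.011,0,0]

```text
clock: 15.33
ee_pos: [0.4615, 0.2113, 0.1254]
tcp_rot: [-89.8, 0.0, -76.5]
force: [0.4, 0.4, -0.6]
gripper_width: 0.042
```

```bash
python3 snap.py 13 wrist; python3 -c "
from sim import *
plan([.461,.211,.1225],-76.5,[.5275,-.1714,.1225],-102.1,16,0)"
```

```text
{'clock': np.float64(15.3833), 'q': array([  -7.9869,   16.6676,  -23.4743,  111.3601,    8.248 ,   53.332 ,
       -111.9714]), 'ee_pos': array([0.4621, 0.2114, 0.1261]), 'tcp_rot': array([-8.97603e+01,  2.41000e-02, -7.64753e+01]), 'force': array([0.9518, 0.0408, 1.4808]), 'wrist_torque': array([ 0.131 , -0.1394, -0.0197]), 'gripper_width': np.float64(0.0419)}
[[0, 0.0242, -0.0, -0.0015, 0.0279], [0, 0.0242, -0.0, -0.0009, 0.0279], [0, 0.0243, -0.0, -0.0002, 0.0279], [0, 0.0243, -0.0, 0.0005, 0.0279], [0, 0.0242, -0.0, 0.0012, 0.0279], [0, 0.0242, -0.0, 0.0018, 0.0279], [0, 0.0241, -0.0, 0.0025, 0.0279], [0, 0.024, -0.0, 0.0032, 0.0279], [0, 0.0239, -0.0, 0.0039, 0.0279], [0, 0.0238, -0.0, 0.0045, 0.0279], [0, 0.0237, -0.0, 0.0052, 0.0279], [0, 0.0235, -0.0, 0.0059, 0.0279], [0, 0.0234, -0.0, 0.0065, 0.0279], [0, 0.0232, -0.0, 0.0072, 0.0279], [0, 0.023, -0.0, 0.0078, 0.0279], [0, 0.0227, -0.0, 0.0085, 0.0279]]
[ 0.5275 -0.1714  0.1225] -102.1
```

View pics/wrist13.png

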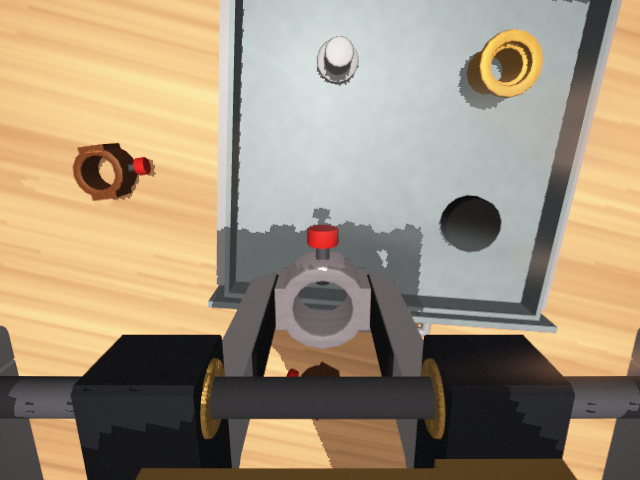

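>>> servo_tool:
  series:
    - [0,0.012,0,-0.001,0.018]
    - [0,0.024,0,-0.001,0.028]
    - [0,0.025,0,-0.0005,0.028]
    - [0,0.025,0,0,0.028]
    - [0,0.025,0,0.001,0.028]
    - [0,0.025,0,0.002,0.028]
    - [0,0.025,0,0.0025,0.028]
    - [0,0.025,0,0.003,0.028]

```text
clock: 16.05
ee_pos: [0.492, 0.0251, 0.1209]
tcp_rot: [-90.1, -0.0, -88.9]
force: [0.4, 0.7, -0.8]
gripper_width: 0.042
```

```bash
python3 -c "
from sim import *
p,y=sim([.461,.211,.1224],-76.47,[[0, 0.012, 0, -0.001, 0.018], [0, 0.024, 0, -0.001, 0.028], [0, 0.025, 0, -0.0005, 0.028], [0, 0.025, 0, 0, 0.028], [0, 0.025, 0, 0.001, 0.028], [0, 0.025, 0, 0.002, 0.028], [0, 0.025, 0, 0.0025, 0.028], [0, 0.025, 0, 0.003, 0.028]])
print(p,y)
plan(p,y,[.5275,-.1714,.1224],-102.1,9,0)"
```

```text
[0.493  0.0273 0.1224] -88.73
[[0, 0.0222, -0.0, 0.0033, 0.0259], [0, 0.0221, -0.0, 0.0039, 0.0259], [0, 0.0219, -0.0, 0.0045, 0.026], [0, 0.0218, -0.0, 0.0051, 0.0259], [0, 0.0217, -0.0, 0.0056, 0.026], [0, 0.0216, -0.0, 0.0062, 0.026], [0, 0.0214, -0.0, 0.0067, 0.0259], [0, 0.0212, -0.0, 0.0073, 0.026], [0, 0.021, -0.0, 0.0078, 0.026]]
[ 0.5275 -0.1714  0.1224] -102.1
```

>>> servo_tool:
  series:
    - [0,0.024,0,0.0035,0.026]
    - [0,0.024,0,0.004,0.026]
    - [0,0.024,0,0.005,0.026]
    - [0,0.024,0,0.006,0.026]
    - [0,0.024,0,0.006,0.026]
    - [0,0.023,0,0.007,0.026]
    - [0,0.02,0,0.007,0.026]
    - [0,0.015,0,0.006,0.026]

```text
clock: 16.72
ee_pos: [0.5253, -0.1562, 0.1212]
tcp_rot: [-90.1, -0.0, -100.9]
force: [-0.7, -0.4, -0.7]
gripper_width: 0.0416
```

```bash
python3 -c "
from sim import *
p,y=sim([0.493,0.0273,.1224],-88.73,[[0, 0.024, 0, 0.0035, 0.026], [0, 0.024, 0, 0.004, 0.026], [0, 0.024, 0, 0.005, 0.026], [0, 0.024, 0, 0.006, 0.026], [0, 0.024, 0, 0.006, 0.026], [0, 0.023, 0, 0.007, 0.026], [0, 0.02, 0, 0.007, 0.026], [0, 0.015, 0, 0.006, 0.026]])
print(p,y)
plan(p,y,[.5275,-.1714,.1224],-102.1,2,0)"
```

```text
[ 0.5262 -0.1536  0.1224] -100.65
[[0, 0.0086, -0.0, 0.0023, 0.0127], [0, 0.0086, -0.0, 0.0023, 0.0126]]
[ 0.5275 -0.1714  0.1224] -102.1
```

>>> servo_tool:
  series:
    - [0,0.0086,0,0.0023,0.0127]
    - [0,0.0086,0,0.0023,0.0126]
    - [0,0,0,0,0]
    - [0,0,0,0,0]
    - [0,0,0,0,0]
    - [0,0,0,0,0]
    - [0,0,0,0,0]
    - [0,0,0,0,0]

```text
clock: 17.38
ee_pos: [0.5273, -0.171, 0.1223]
tcp_rot: [-90.0, 0.0, -102.0]
force: [0.1, -0.4, -1.5]
gripper_width: 0.042
```

```bash
python3 snap.py 14 wrist scene side
```

```text
{'clock': np.float64(17.5333), 'q': array([ 20.8381,  20.3392,  -7.373 , 105.4947,   3.1441,  54.3611,
       -89.9899]), 'ee_pos': array([ 0.5273, -0.1713,  0.1223]), 'tcp_rot': array([-8.99995e+01,  1.70000e-03, -1.02077e+02]), 'force': array([-0.5843, -0.6241, -1.1421]), 'wrist_torque': array([ 0.0464,  0.0134, -0.0663]), 'gripper_width': np.float64(0.042)}
```

View pics/wrist14.png

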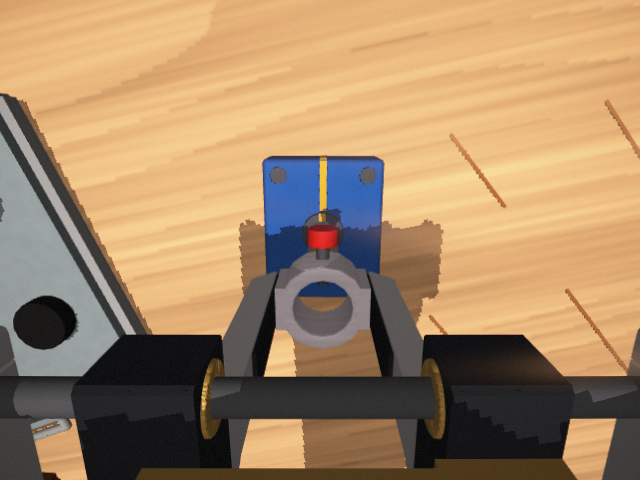

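```bash
cat > g.py <<'E'
from h import *
import pickle,sys
p=pickle.load(open(sys.argv[1]+".pkl","rb")); e=np.array(eval(sys.argv[2])); C=cloud(p)
d=np.hypot(C[...,0]-e[0],C[...,1]-e[1]); z0=e[2]+.0376+.013
hsv=cv2.cvtColor(p["pixels"],cv2.COLOR_RGB2HSV)
M=(d<.0235)&(abs(C[...,2]-z0)<.008)&(hsv[...,1]<110)
P=C[M]; zm=np.median(P[:,2]); M=M&(abs(C[...,2]-zm)<.003);P=C[M]
A=np.c_[P[:,:2],np.ones(len(P))]; s=np.linalg.lstsq(A,P[:,2],rcond=None)[0]; print(len(P),"top z",zm,"slope",s[:2])
cnt,h=cv2.findContours(M.astype(np.uint8),cv2.RETR_CCOMP,cv2.CHAIN_APPROX_NONE)
for c,hh in zip(cnt,h[0]):
    if len(c)>50:
        X=plane(p,c.reshape(-1,2).astype(float),zm)[:,:2]*1000
        B=np.c_[2*X,np.ones(len(X))]; q=np.linalg.lstsq(B,(X**2).sum(1),rcond=None)[0]
        print("hole" if hh[3]>=0 else "outer",len(c),q[:2].round(2),np.sqrt(q[2]+q[0]**2+q[1]**2).round(2))
red=((hsv[...,0]<8)|(hsv[...,0]>172))&(hsv[...,1]>140)&(d<.06)&(d>.015)
print("red mean",np.nanmean(C[red],0).round(4))
E
python3 g.py wrist14 [.5273,-.1713,.1223]; python3 e.py wrist14 | head -1
python3 g.py wrist13 [.4618,.2113,.1259]
python3 - <<'E'
from h import *
import pickle
for n in ("scene14","side14"):
    p=pickle.load(open(n+".pkl","rb")); u=proj(p,[[.5275,-.171,.13]])[0].astype(int)
    save(n+"c",cv2.resize(p["pixels"][u[1]-50:u[1]+60,u[0]-55:u[0]+55],None,fx=5,fy=5,interpolation=cv2.INTER_CUBIC))
E
```

```text
4068 top z 0.1725432111241646 slope [-0.00341961 -0.0001233 ]
outer 287 [ 527.72 -171.93] 20.62
hole 166 [ 528.08 -172.03] 12.66
red mean [ 0.5573 -0.1781  0.1642]
block ((528.1639404296875, -171.92373657226562), (88.56724548339844, 107.73731231689453), 77.71713256835938) 0.03990383357832787
4065 top z 0.17564274491473303 slope [-0.00127219 -0.00041101]
outer 298 [461.87 210.65] 20.72
hole 165 [462.17 210.38] 12.65
red mean [0.4913 0.2174 0.1675]
```

View pics/scene14c.png

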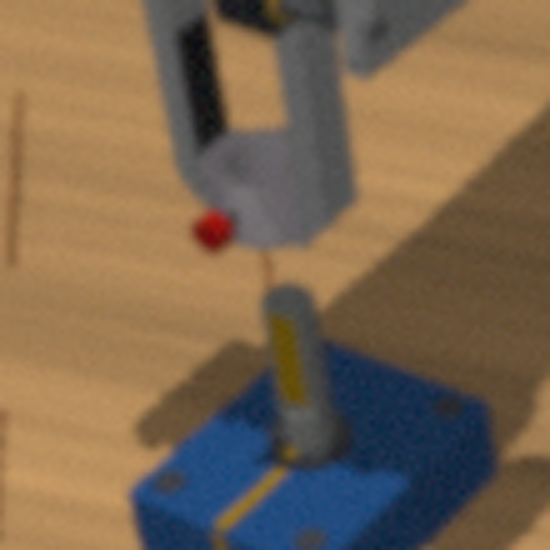

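View pics/side14c.png

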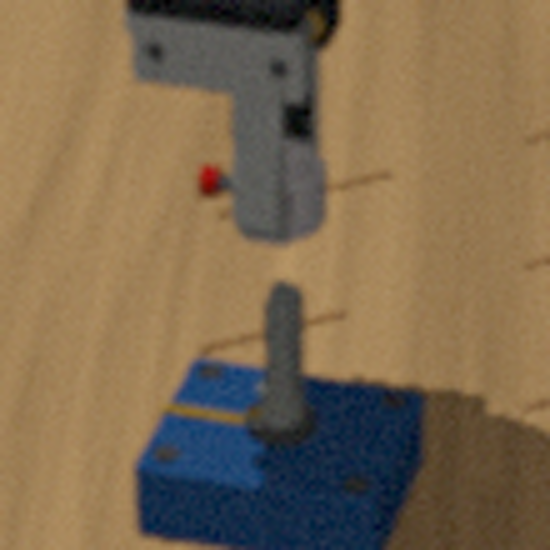

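>>> servo_tool:
  series:
    - [0,0,0.008,0,0]
    - [0,0,0.008,0,0]
    - [0,0,0.008,0,0]
    - [0,0,0.006,0,0]
    - [0,0,0.004,0,0]
    - [0,0,0.003,0,0]
    - [0,0,0.003,0,0]
    - [0,0,0.002,0,0]

```text
clock: 18.2
ee_pos: [0.5273, -0.1714, 0.0799]
tcp_rot: [-90.0, 0.0, -102.1]
force: [-0.3, 0.3, -1.4]
gripper_width: 0.0418
```

```bash
python3 snap.py 15 wrist; python3 g.py wrist15 [.5273,-.1713,.0803]
```

```text
{'clock': np.float64(18.25), 'q': array([ 20.6268,  23.4777,  -7.1649, 107.3816,   3.7493,  49.39  ,
       -90.4861]), 'ee_pos': array([ 0.5271, -0.1714,  0.0797]), 'tcp_rot': array([-9.00248e+01,  3.60000e-03, -1.02092e+02]), 'force': array([ 0.1235, -0.6371, -1.4371]), 'wrist_torque': array([0.0188, 0.0482, 0.0661]), 'gripper_width': np.float64(0.0418)}
4050 top z 0.130150993333093 slope [-0.00408372  0.00029163]
outer 299 [ 527.75 -172.17] 20.7
hole 163 [ 527.97 -172.52] 12.69
red mean [ 0.5572 -0.1787  0.1219]
```

View pics/wrist15.png

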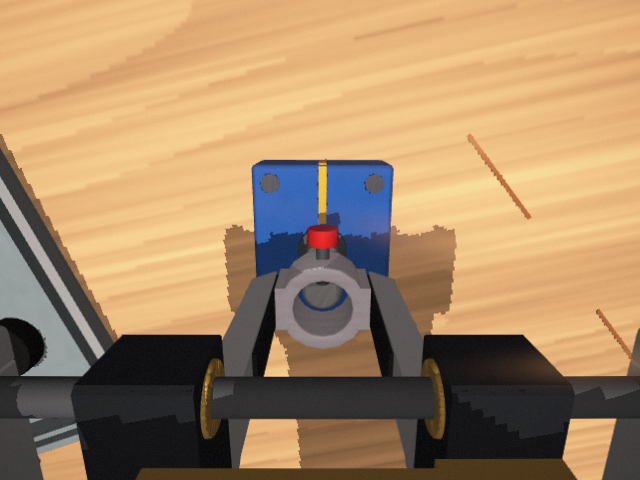

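```bash
python3 - <<'E'
from h import *
import pickle
p=pickle.load(open("wrist15.pkl","rb"));C=cloud(p)
m=(np.hypot(C[...,0]-.528,C[...,1]+.172)<.0125)&(C[...,2]>.108)&(C[...,2]<.1135)
P=C[m];print(len(P),P.mean(0),P.min(0),P.max(0)); print(cv2.minEnclosingCircle((P[:,:2]*1000).astype(np.float32)))
vv,uu=np.nonzero(m);print(uu.min(),uu.max(),vv.min(),vv.max())
save("wrist15c",cv2.resize(p["pixels"][230:360,255:390],None,fx=6,fy=6,interpolation=cv2.INTER_CUBIC))
E
```

```text
819 [ 0.52562833 -0.17178309  0.11145265] [ 0.51703566 -0.18194732  0.10814736] [ 0.53252466 -0.15958887  0.11339498]
((526.5523681640625, -170.76809692382812), 11.20262336730957)
297 342 282 308
```

View pics/wrist15c.png

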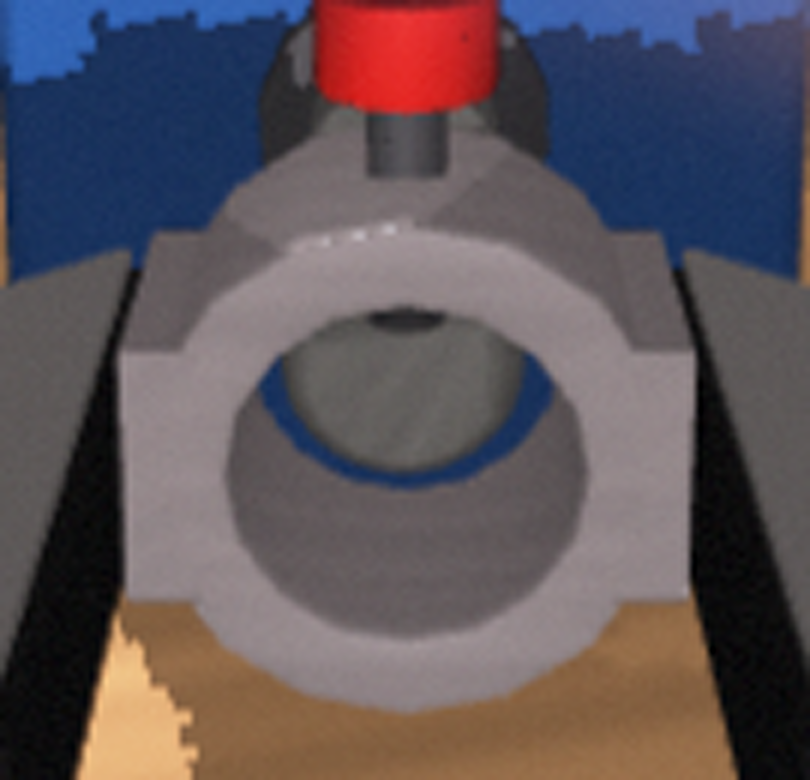

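>>> servo_tool:
  series:
    - [0,0,0.002,0,0]
    - [0,0,0.003,0,0]
    - [0,0,0.003,0,0]
    - [0,0,0.003,0,0]
    - [0,0,0.002,0,0]
    - [0,0,0.001,0,0]
    - [0,0,0,0,0]
    - [0,0,0,0,0]

```text
clock: 18.92
ee_pos: [0.5273, -0.1715, 0.0662]
tcp_rot: [-90.0, 0.0, -102.1]
force: [-0.7, -0.1, -0.8]
gripper_width: 0.0419
```

```bash
python3 snap.py 16 wrist; python3 -c "
from h import *
import pickle
p=pickle.load(open('wrist16.pkl','rb'));save('wrist16c',cv2.resize(p['pixels'][230:360,255:390],None,fx=5,fy=5,interpolation=cv2.INTER_CUBIC))"
```

```text
{'clock': np.float64(18.9667), 'q': array([ 20.54  ,  24.5438,  -7.0787, 107.882 ,   3.9574,  47.8037,
       -90.6602]), 'ee_pos': array([ 0.5274, -0.1714,  0.0663]), 'tcp_rot': array([-8.999620e+01,  3.300000e-03, -1.020953e+02]), 'force': array([-0.4818, -0.1795, -2.2654]), 'wrist_torque': array([0.0814, 0.0106, 0.0158]), 'gripper_width': np.float64(0.0417)}
```

View pics/wrist16c.png

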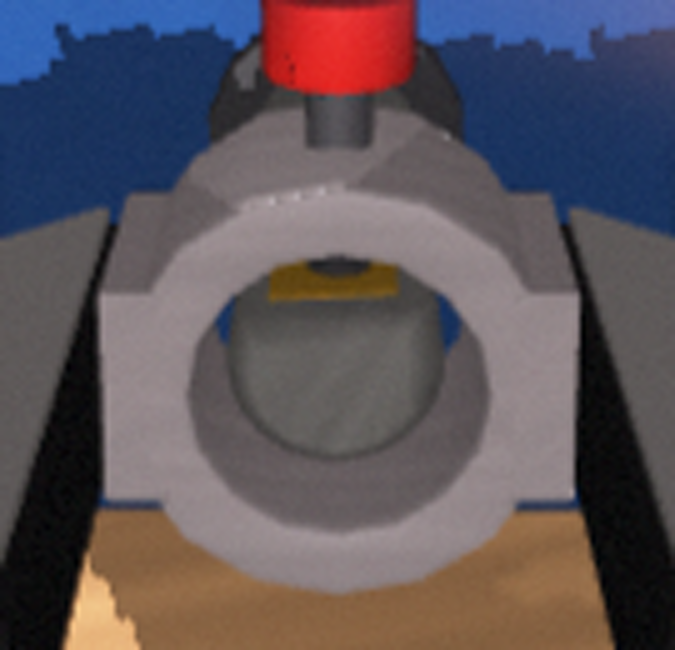

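>>> servo_tool:
  series:
    - [0,0,0.003,0,0]
    - [0,0,0.004,0,0]
    - [0,0,0.004,0,0]
    - [0,0,0.003,0,0]
    - [0,0,0.002,0,0]
    - [0,0,0,0,0]
    - [0,0,0,0,0]
    - [0,0,0,0,0]

```text
clock: 19.63
ee_pos: [0.5274, -0.1715, 0.0503]
tcp_rot: [-90.0, 0.0, -102.1]
force: [0.4, -0.5, -2.1]
gripper_width: 0.0418
```

```bash
python3 snap.py 17 wrist; python3 g.py wrist17 [.5273,-.1713,.0500]
```

```text
{'clock': np.float64(19.6833), 'q': array([ 20.4309,  25.8558,  -6.9612, 108.4274,   4.2121,  45.955 ,
       -90.8697]), 'ee_pos': array([ 0.5274, -0.1715,  0.0504]), 'tcp_rot': array([-8.999460e+01,  3.300000e-03, -1.020997e+02]), 'force': array([ 0.03  , -0.4237, -0.4581]), 'wrist_torque': array([0.0489, 0.0049, 0.0072]), 'gripper_width': np.float64(0.0415)}
3837 top z 0.10067284133435644 slope [-0.0100382   0.00382953]
outer 300 [ 527.81 -172.21] 20.62
hole 169 [ 526.68 -172.14] 13.52
red mean [ 0.5573 -0.1788  0.0922]
```

>>> servo_tool:
  series:
    - [0,0,0,-0.0005,0]
    - [0,0,0,-0.0005,0]
    - [0,0,0,-0.0005,0]
    - [0,0,0,-0.0005,0]
    - [0,0,0,-0.0005,0]
    - [0,0,0,0,0]
    - [0,0,0,0,0]
    - [0,0,0,0,0]

```text
clock: 20.35
ee_pos: [0.525, -0.1709, 0.0503]
tcp_rot: [-90.0, 0.0, -102.1]
force: [1.7, 0.1, -1.2]
gripper_width: 0.0417
```

>>> servo_tool:
  series:
    - [0,0,0,-0.0004,0]
    - [0,0,0,-0.0004,0]
    - [0,0,0,0,0]
    - [0,0,0,0,0]
    - [0,0,0,0,0]
    - [0,0,0,0,0]
    - [0,0,0,0,0]
    - [0,0,0,0,0]

```text
clock: 21.02
ee_pos: [0.5248, -0.1709, 0.0504]
tcp_rot: [-89.9, 0.0, -102.1]
force: [6.7, -1.2, -3.3]
gripper_width: 0.0418
```

```bash
python3 snap.py 18 wrist;  python3 g.py wrist18 [.5273,-.1713,.0500]
```

```text
{'clock': np.float64(21.0667), 'q': array([ 20.476 ,  25.5865,  -6.9807, 108.8634,   4.1964,  45.7089,
       -90.8468]), 'ee_pos': array([ 0.5248, -0.1709,  0.0504]), 'tcp_rot': array([-8.991620e+01,  3.200000e-03, -1.020921e+02]), 'force': array([ 6.5546, -1.6238, -4.1999]), 'wrist_torque': array([-0.2978, -1.3772,  0.0064]), 'gripper_width': np.float64(0.0419)}
4090 top z 0.10070602730188699 slope [-0.00326941  0.00114063]
outer 302 [ 525.47 -171.52] 20.72
hole 161 [ 525.33 -171.9 ] 12.77
red mean [ 0.5547 -0.1782  0.0925]
```

>>> servo_tool:
  series:
    - [0,0,0,0,0]
    - [0,0,0,0,0]
    - [0,0,0,0,0]
    - [0,0,0,0,0]
    - [0,0,0,0,0]
    - [0,0,0,0,0]
    - [0,0,0,0,0]
    - [0,0,0,0,0]

```text
clock: 21.73
ee_pos: [0.5248, -0.1709, 0.0504]
tcp_rot: [-89.9, 0.0, -102.1]
force: [6.1, -2.0, -3.1]
gripper_width: 0.0421
```

```bash
python3 snap.py 19 wrist scene side;  python3 - <<'E'
from h import *
import pickle
p=pickle.load(open("wrist19.pkl","rb")); a=cv2.resize(p["pixels"][150:360,215:430],(540,540),interpolation=cv2.INTER_CUBIC); save("wrist19c",a)
p=pickle.load(open("scene19.pkl","rb")); u=proj(p,[[.5275,-.171,.08]])[0].astype(int)
save("scene19c",cv2.resize(p["pixels"][u[1]-50:u[1]+60,u[0]-55:u[0]+55],None,fx=5,fy=5,interpolation=cv2.INTER_CUBIC))
E
```

```text
{'clock': np.float64(21.8833), 'q': array([ 20.4748,  25.5854,  -6.9816, 108.8601,   4.1976,  45.7084,
       -90.8469]), 'ee_pos': array([ 0.5249, -0.1709,  0.0504]), 'tcp_rot': array([-8.991120e+01,  2.400000e-03, -1.020896e+02]), 'force': array([ 5.9417, -1.8721, -3.7484]), 'wrist_torque': array([-0.3561, -1.4018,  0.048 ]), 'gripper_width': np.float64(0.0414)}
```

View pics/wrist19c.png

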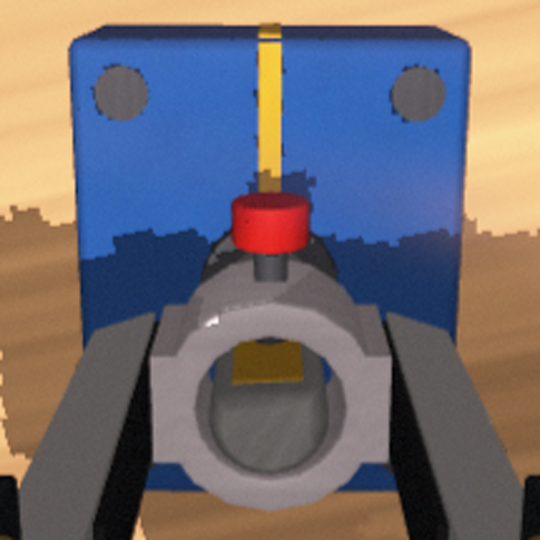

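View pics/scene19c.png

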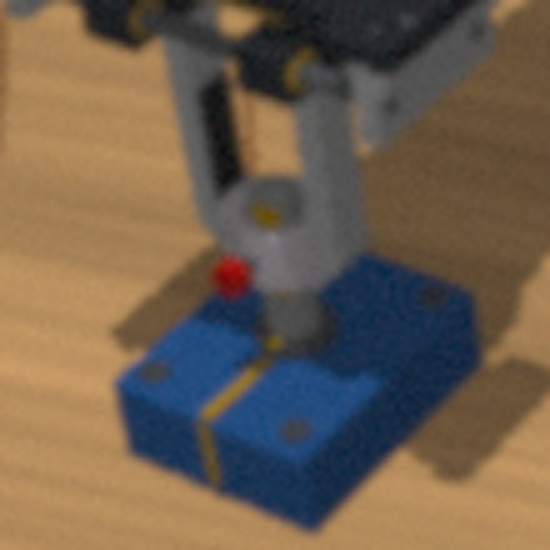

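```bash
python3 -c "
from station import manip
print(manip.finish_job())"
```

```text
the job is handed in; nothing more can be done
None
```

The job is handed in at about 22 s on the robot's clock, with the gripper still holding the collar on the punch. The hand-in itself gave no verdict.

- **Punch:** I gripped it across the yellow flat (14.5 mm opening, matching the 15 mm flat) and turned it by about 42.5°. Its flat then faced the mark: the jaws read -11.9° and the mark line -12.2°.
- **Collar:** I took the aluminium one at (322, 209) in the wrist picture, not the brown or turquoise look-alikes, which lay outside the drawer. I lowered it level over the punch, then pushed the screw gently onto the flat.

**Last checks**
- Collar centre height was about 87.7 mm, against the 87 mm target.
- The collar was about 2.5 mm off the punch axis, which is what screw contact should give.
- Tilt was about 0.003 rad, and the screw pointed within about 1° of the mark.
- The push against the flat was a steady 6 N or so. The grip width was 42 mm and nothing was moving.
- The last wrist picture shows the flat square to the screw and in line with the mark. The other parts in the drawer looked untouched in the wrist picture taken just after the lift.

**One thing that disagreed:** the fingertips sit about 29 mm above the reported TCP. My first closing on the collar therefore shut just above it, without moving it. I corrected the depth from the wrist camera's range picture, and the second grip held.

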